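# Close a microscope focus-drive housing and hold it shut

### The job

On the bench is the lower half of a microscope's focus-drive housing, with a post in the middle and two dowels. Thread the wide steel ring down the post fully home and let go of it, then the narrow ring fully home on top of it and let go, then set the cover on the two dowels (either way round) and push it down against the sprung collars until its flange lies flush on the lower half. Finish while still holding the cover pressed shut with the gripper, because the springs lift it as soon as it is let go, and leave the other things on the bench where they are.

Things in the scene. Friction and masses are not known exactly. Their poses are not given: they have to be found in the camera images.
- lower: lower half, fixed: aluminium plate 90 (x) x 128 (y) x 20 mm high. Origin: centre of its underside, z up. At its centre a steel post, diameter 12 mm, top 62 mm above the bench, the top 7 mm tapering to 4 mm. At y = -46 and +46 mm steel dowels, diameter 8 mm, top 52 mm above the bench, the top 9 mm tapering to 3 mm
- seat (a point): centre of the lower half's top face, at the foot of the post, 20 mm above the bench; axes as lower
- collars (a joint): the two dark sprung collars (17 mm in diameter) round the feet of the dowels, moving together: 0 = up, 5 mm proud of the top face; 0.005 = pushed down level with it. They push up with 6 N together when up and 10 N when down, so they carry the unpressed cover 5 mm clear of the top face
- cover: loose grey cover, 0.3 kg, upright on the bench: flange 74 (x) x 116 (y) x 12 mm with 10.5 mm through holes at y = -46 and +46 mm for the dowels; on it a closed drum 66 mm in diameter, top at 54 mm, hollow below (56 mm in diameter, 48 mm high); on that a black grip block 30 (x) x 46 (y) mm, from 54 to 98 mm. Origin: centre of the flange underside, z up
- cover_grip (a point): centre of the cover's grip block, 76 mm above the underside of the flange; axes as cover. With the cover flush on the lower half it is 76 mm above seat
- wide_mid (a point): centre (half-way up) of the wide steel ring: 48 mm outer and 15 mm bore diameter, 14 mm high, about 0.12 kg, lying flat on the bench; z along the bore
- narrow_mid (a point): centre (half-way up) of the narrow steel ring: 34 mm outer and 15 mm bore diameter, 14 mm high, about 0.06 kg, lying flat on the bench; z along the bore
- wide: the wide ring; origin at the centre of its underside
- narrow: the narrow ring; origin at the centre of its underside
- objective: a brass microscope objective standing upright, 24 mm wide and 42 mm tall; a bystander, not to be moved
- eyepiece: a black eyepiece standing upright, 32 mm wide and 56 mm tall; a bystander, not to be moved
- oil: a small amber oil bottle, 30 mm wide and 65 mm tall; a bystander, not to be moved
- driver: a screwdriver lying flat, 160 mm long; a bystander, not to be moved
- dish: a round green glass dish lid lying flat, 60 mm wide and 14 mm high; a bystander, not to be moved

How it is judged (in metres and radians):
On the way, in this order (a step that is already met when the one before it is completed fails the run):
1. the wide ring is down the post, flat on the lower half, and let go (z of wide_mid in the frame of seat between 0.005 and 0.009 m and horizontal distance between wide_mid and seat below 0.003 m and angle between the z axis of wide_mid and the z axis of lower, either way round below 0.06 rad and contact force between the fingers and wide below 0.1 N), for 0.2 s.
2. the narrow ring is down the post, flat on the wide ring, and let go (z of wide_mid in the frame of seat between 0.005 and 0.009 m and horizontal distance between each of wide_mid, narrow_mid and seat below 0.003 m and angle between the z axis of each of wide_mid, narrow_mid and the z axis of lower, either way round below 0.06 rad and z of narrow_mid in the frame of seat between 0.019 and 0.023 m and contact force between the fingers and narrow below 0.1 N), for 0.2 s.
At the end, for the whole second after the job is handed in: Both rings home on the post, wide below narrow (2 mm in height, 3 mm sideways, 0.06 rad); cover on the dowels, flange within 2 mm of the lower half (3 mm sideways, 0.06 rad yaw, 0.03 rad tilt); collars down over 3 mm; fingers still hold the cover (over 2 N), at rest (z of wide_mid in the frame of seat between 0.005 and 0.009 m and horizontal distance between each of wide_mid, narrow_mid, cover and seat below 0.003 m and angle between the z axis of each of wide_mid, narrow_mid and the z axis of lower, either way round below 0.06 rad and z of narrow_mid in the frame of seat between 0.019 and 0.023 m and z of cover_grip in the frame of seat between 0.073 and 0.078 m and angle between the x axis of cover and the x axis of lower, either way round below 0.06 rad and angle between the z axis of cover and the z axis of lower, either way round below 0.03 rad and value of joint collars above 0.003 m and contact force between the fingers and cover above 2 N and linear speed of cover below 0.01 m/s); the arm keeps its last pose, push and grip.
It fails at once if a bystander is moved more than 30 mm or tipped over (distance of any of objective, eyepiece, oil, driver, dish from where it was at the start of the episode above 0.03 m or angle between any of objective, eyepiece, oil, driver, dish's own z axis and vertical above 0.5 rad).
It also fails if it takes over 64 s, if anything falls off the work surface, if the arm or the gripper's body presses on something with over 40 N, if the wrist force passes 120 N, or if a joint passes its speed limit or range.

### The arm

A 7-joint arm with a two-finger parallel gripper is mounted at the origin on the work surface. World frame = base frame: x ahead of the robot, y to its left, z up, the work surface at z = 0. Lengths are in m, angles in degrees, forces in N, time in s.
With the tool pointing down it reaches from about 0.35 to 0.9 m from the base axis. Payload 19.9 kg.
Tool frame: the origin (TCP) lies midway between the tips of the shut fingers; the grasp point (between the pads) lies behind it (bot.pinch_z is the z of the grasp point in the tool frame, in m); z points along the fingers, y is the line along which they close (so a half turn about z gives the same grasp; the last joint's range is limited). The gripper opens to 85 mm and grips with 20 to 120 N. Pads are 22 mm wide; open, the fingers measure 114 mm over their backs; the gripper's body (76 mm by 85 mm) begins 54 mm behind the grasp point. The pads swing forward as they close: fully open they stand 13 mm farther back than shut.
Start: joints at [73.023, 23.915, -0.59, 92.452, 0.269, 63.638, -3.037], TCP at [0.158, -0.605, 0.231] pointing down, gripper open.
Joint ranges: [-161.28, 161.28], [-22.2, 115.67], [-73.04, 71.86], [3.21, 147.25], [-68.34, 248.33], [10.77, 114.83], [-161.83, 161.83]. Speed limits (degrees/s): [108.29, 108.29, 136.94, 136.94, 172.46, 172.46, 172.46].

### API

Orientations are given as a 3x3 rotation matrix whose columns are the frame's x, y, z axes.
In Python, from plant import telemetry, optics, bot gives the robot as it stands.
- The arm moves only by the tool move_arm, never from a script. Its argument "rows" is a list of rows, each an object of numbers: "dx", "dy", "dz": the shift along the tool's x, y, z each as a share of 20 cm, from -1 to 1; "ax", "ay", "az": the turn, a rotation vector about the tool's x, y, z each as a share of 120 degrees, from -1 to 1; "fingers": the opening, from 0 (shut) to 1 (fully open). A call has 1 to 5 rows; each row is the pose to reach, as a shift and turn from the pose commanded when the call began, along the tool's axes at that moment; what a row does not reach only later rows make up. A row lasts 1/12 s, in which the tool goes at most 41.7 mm and 7.16 degrees, less where a joint would pass 70% of its speed; a pose out of reach is approached as far as the arm can. A call with a number of a shift or a turn outside -1 to 1 is refused whole. A call with a gripper value outside its range is refused whole. The fingers move at their own pace and stop on an object; the grip force is fixed at half the most. Time passes only in rows, so rows that repeat a pose let the fingers close. It gives the time, the measured TCP pose, the force, the opening and the grip force at its end, in the units of the state.
- telemetry.get_obs(): the state, without advancing time (a new reading comes with each control period).
- optics.capture(name): name is "side" or "top" or "wrist"; returns (picture, depth): 400x640x3 uint8, red, green, blue; 400x640 float32, m along the optical axis (not along the pixel's ray), 0 where there is no reading.
- optics.get_calibration(name): a dict with "intrinsics" (3x3 intrinsics, pixels), "pose" (4x4, takes a point from camera to world coordinates); the wrist camera has in their place "T_tool_cam" (4x4, takes a point from camera to tool coordinates, whose origin is the TCP and whose axes are the flange's). Camera axes: x right, y up, looking along -z (the intrinsics and any distortion apply to the point x, -y, -z); pixel columns grow to the right and rows downward; lengths in m; the calibration is good to about 2 mm. A picture is of the moment at which its call begins: read the wrist's pose just before it. get_calibration takes no time and is no camera call.
- bot.hand_in(): hands the job in; it is judged then, once.
The state is a dict: "time": time; "qpos": joint angles; "joint_vel": joint speeds; "effort": joint torques, N m; "tool_pos": TCP position; "tcp_rot": TCP orientation; "wrist_force": force on the tool from outside, world axes, zero at the start; "torque": the same for the moment, N m; "gripper_width": finger opening in m; "grip_force": force on a finger pad.
Only numpy, scipy, OpenCV 4.12 (cv2) and the standard library are available. Lean on these libraries where they do the work, as an engineer would, in place of code of your own. Each camera call takes 0.05 s, during which the arm holds its last target. There are 200 camera calls.

## Working session

There is one attempt and no reset: what is moved stays moved. The work goes in short steps, Python scripts to look and compute and a tool call to move; the robot and the scene stay as the last step left them, time stands still between calls to the robot, and variables do not carry over. Pictures are saved under pics/ and viewed, at most 10 in all, crops included, and the job is handed in when it is done.

Besides the shell and the picture viewer there is one more tool, called after ">>>" by a JSON object that holds its "api" and its "payload", one argument or row to a line. move_arm: Moves the arm, as the interface text tells. Its arguments: {"type":"object","properties":{"rows":{"type":"array"}},"required":["rows"]}

```bash
mkdir -p pics; ls; cat > h.py <<'E'
import numpy as np, cv2
from plant import telemetry, optics, bot
def cloud(name):
    o=telemetry.get_obs(); im,d=optics.capture(name); c=optics.get_calibration(name)
    K=np.array(c['intrinsics'])
    if 'pose' in c: T=np.array(c['pose'])
    else:
        W=np.eye(4);W[:3,:3]=np.array(o['tcp_rot']);W[:3,3]=o['tool_pos'];T=W@np.array(c['T_tool_cam'])
    v,u=np.mgrid[0:d.shape[0],0:d.shape[1]]
    x=(u-K[0,2])/K[0,0]*d; y=(v-K[1,2])/K[1,1]*d
    P=np.stack([x,-y,-d],-1)@T[:3,:3].T+T[:3,3]
    P[d==0]=np.nan
    return im,d,P,T,K
E
python3 - <<'E'
from h import *
o=telemetry.get_obs(); print({k:np.round(v,3).tolist() for k,v in o.items()}); print(bot.pinch_z)
for n in ['top','side']:
    im,d,P,T,K=cloud(n); cv2.imwrite(f'pics/{n}0.png',im[:,:,::-1]); print(n,T.round(3),K.round(1),optics.get_calibration(n).keys()); np.savez(f'{n}0.npz',im=im,P=P,T=T,K=K)
    print((d==0).mean())
E
```

```text
pics
{'time': 0.0, 'qpos': [73.023, 23.946, -0.592, 92.487, 0.269, 63.638, -3.037], 'joint_vel': [-0.132, -0.051, -0.0, -0.085, 0.021, 0.01, 0.145], 'effort': [0.0, -86.444, 0.679, -43.49, 0.019, 0.007, -0.0], 'tool_pos': [0.157, -0.604, 0.231], 'tcp_rot': [[0.968, 0.252, -0.0], [0.252, -0.968, 0.001], [-0.0, -0.001, -1.0]], 'wrist_force': [0.222, -0.677, 0.084], 'torque': [0.054, -0.018, -0.046], 'grip_force': 0.0, 'gripper_width': 0.085}
-0.0187
top [[ 0.015  0.989 -0.146  0.402]
 [-1.     0.015 -0.002 -0.087]
 [ 0.     0.146  0.989  0.927]
 [ 0.     0.     0.     1.   ]] [[361.8   0.  328.4]
 [  0.  361.8 195.9]
 [  0.    0.    1. ]] dict_keys(['intrinsics', 'pose'])
0.0039375
side [[ 0.972  0.161 -0.173  0.376]
 [-0.236  0.597 -0.767 -0.784]
 [-0.02   0.786  0.618  0.629]
 [ 0.     0.     0.     1.   ]] [[413.7   0.  306.8]
 [  0.  413.7 204.7]
 [  0.    0.    1. ]] dict_keys(['intrinsics', 'pose'])
0.00426171875
```

View pics/top0.png

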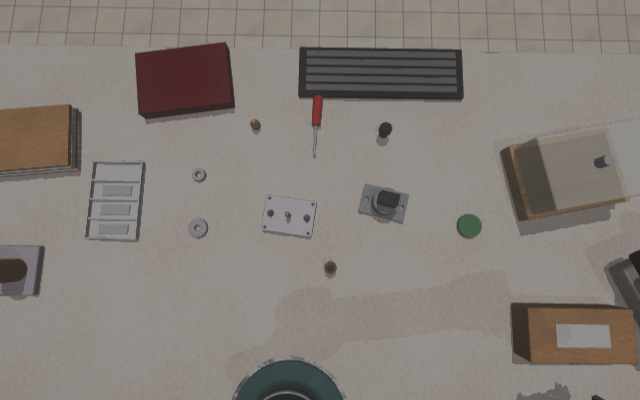

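View pics/side0.png

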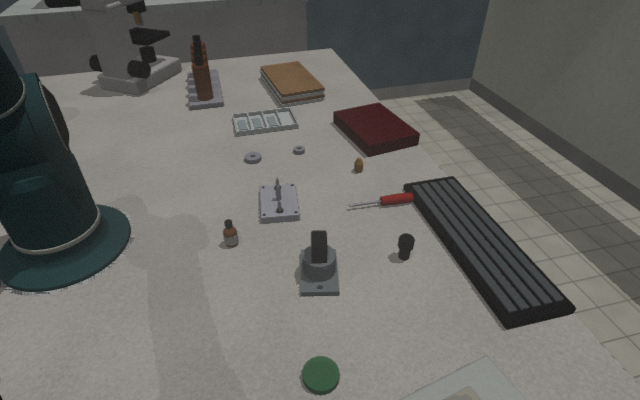

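The top view shows the wide ring at (198,228), the narrow ring at (199,175), the lower half at (289,216) and the cover at (384,202) with its block at (388,199). The bystanders stand clear. The side view agrees. Next I take coarse positions.

```bash
python3 - <<'E'
from h import *
z=np.load('top0.npz'); P=z['P']; im=z['im']
h=P[...,2]; m=((h>0.006)&(h<0.2)).astype(np.uint8)
n,l,s,c=cv2.connectedComponentsWithStats(m)
for i in range(1,n):
    if s[i,4]<25: continue
    q=P[l==i]; print(c[i].round(),s[i,4],'med',np.median(q,0).round(3),'mid',((q.min(0)+q.max(0))/2).round(3),'zmax',q[:,2].max().round(3))
# planes: table height, lower yaw, cover flange/grip
print('table',np.nanmedian(h[280:330,200:260]))
def rect(u,v,r,lo,hi):
    w=np.zeros_like(m,bool); w[v-r:v+r,u-r:u+r]=1
    q=P[w&(h>lo)&(h<hi)]; R=cv2.minAreaRect((q[:,:2]*1000).astype(np.float32)); print(R,len(q),np.median(q[:,2]))
rect(289,216,35,.015,.026); rect(384,202,35,.008,.018); rect(388,199,25,.088,.11);rect(198,228,15,.01,.02);rect(199,175,15,.01,.02)
o=np.array(optics.get_calibration('wrist')['T_tool_cam']);print(o.round(3))
E
```

```text
[184.  80.] 6296 med [0.831 0.296 0.04 ] mid [0.839 0.299 0.026] zmax 0.047
[378.  74.] 8548 med [ 0.866 -0.21   0.023] mid [ 0.795 -0.22   0.018] zmax 0.03
[ 39. 139.] 5348 med [0.664 0.643 0.05 ] mid [0.668 0.664 0.031] zmax 0.057
[255. 124.] 89 med [0.719 0.106 0.031] mid [0.722 0.109 0.026] zmax 0.045
[574. 169.] 10477 med [ 0.589 -0.627  0.149] mid [ 0.593 -0.678  0.095] zmax 0.184
[385. 129.] 161 med [ 0.702 -0.224  0.055] mid [ 0.706 -0.225  0.033] zmax 0.06
[114. 202.] 2491 med [0.507 0.462 0.011] mid [0.521 0.46  0.015] zmax 0.024
[198. 174.] 121 med [0.588 0.25  0.015] mid [0.588 0.251 0.012] zmax 0.018
[384. 202.] 1321 med [ 0.517 -0.218  0.015] mid [ 0.523 -0.226  0.054] zmax 0.102
[289. 215.] 1819 med [0.484 0.013 0.021] mid [0.486 0.014 0.036] zmax 0.064
[469. 225.] 457 med [ 0.467 -0.441  0.014] mid [ 0.468 -0.442  0.013] zmax 0.02
[197. 227.] 280 med [0.452 0.243 0.014] mid [0.452 0.245 0.013] zmax 0.019
[ 20. 269.] 2041 med [0.345 0.656 0.022] mid [0.341 0.679 0.052] zmax 0.098
[582. 325.] 8413 med [ 0.235 -0.665  0.08 ] mid [ 0.285 -0.692  0.055] zmax 0.105
[330. 26
[... 237 characters left out ...]
5938, 90.1942367553711), 82.38488006591797) 1733 0.020680956115183502
((522.8089599609375, -226.53134155273438), (116.15758514404297, 74.62036895751953), 76.5478515625) 688 0.012667776977723422
((522.7333374023438, -226.3579559326172), (46.28169631958008, 30.352970123291016), 76.55944061279297) 264 0.09802158503220237
((451.89947509765625, 244.69261169433594), (45.545536041259766, 47.15266799926758), 1.4876893758773804) 267 0.014522903925933917
((589.1346435546875, 251.42935180664062), (31.496835708618164, 29.22100830078125), 87.76591491699219) 110 0.014840674140199628
[[ 0.002  0.966  0.26   0.065]
 [ 1.    -0.002 -0.001 -0.   ]
 [-0.001  0.26  -0.966 -0.143]
 [ 0.     0.     0.     1.   ]]
```

>>> {"api": "move_arm", "payload": {
  "rows": [
    {"dx": 0.88,"dy": -0.39,"az": -0.28,"fingers": 1},
    {"dx": 0.88,"dy": -0.39,"az": -0.28,"fingers": 1},
    {"dx": 0.88,"dy": -0.39,"az": -0.28,"fingers": 1},
    {"dx": 0.88,"dy": -0.39,"az": -0.28,"fingers": 1},
    {"dx": 0.88,"dy": -0.39,"az": -0.28,"fingers": 1}
  ]
}}

```text
schema error: expected keys dx, dy, dz, ax, ay, az, fingers
```

>>> {"api": "move_arm", "payload": {
  "rows": [
    {"dx": 0.97,"dy": -0.19,"az": -0.28,"fingers": 1},
    {"dx": 0.97,"dy": -0.19,"az": -0.28,"fingers": 1},
    {"dx": 0.97,"dy": -0.19,"az": -0.28,"fingers": 1},
    {"dx": 0.97,"dy": -0.19,"az": -0.28,"fingers": 1},
    {"dx": 0.97,"dy": -0.19,"az": -0.28,"fingers": 1}
  ]
}}

```text
schema error: expected keys dx, dy, dz, ax, ay, az, fingers
```

```bash
cat >> h.py <<'E'
def go(x,y,z,yaw=-7.6):
    "shift shares / az share from present measured pose; yaw = angle of tool y"
    o=telemetry.get_obs(); R=np.array(o['tcp_rot']); p=np.array(o['tool_pos'])
    a=np.degrees(np.arctan2(R[1,1],R[0,1]))
    print('t',round(o['time'],2),'p',p.round(4),'yaw',a.round(2),'tilt',R[:2,2].round(4),'f',np.round(o['wrist_force'],1),'w',round(o['gripper_width'],4),'gf',round(o['grip_force'],1))
    d=R.T@(np.array([x,y,z])-p)/.2
    print('shift',d.round(3),'az',round(-(yaw-a)/120,3))
E
python3 -c "
from h import *
go(.4856,-.05,.23)"
```

```text
t 0.1 p [ 0.1575 -0.6045  0.2307] yaw -75.4 tilt [-0.0004  0.0011] f [-0.8  0.1 -0. ] w 0.0854 gf 0.0
shift [ 2.287 -2.269  0.006] az -0.565
```

All keys are required.

>>> {"api": "move_arm", "payload": {
  "rows": [
    {"dx": 0.88,"dy": -0.39,"dz": 0,"ax": 0,"ay": 0,"az": -0.28,"fingers": 1},
    {"dx": 0.88,"dy": -0.39,"dz": 0,"ax": 0,"ay": 0,"az": -0.28,"fingers": 1},
    {"dx": 0.88,"dy": -0.39,"dz": 0,"ax": 0,"ay": 0,"az": -0.28,"fingers": 1},
    {"dx": 0.88,"dy": -0.39,"dz": 0,"ax": 0,"ay": 0,"az": -0.28,"fingers": 1},
    {"dx": 0.88,"dy": -0.39,"dz": 0,"ax": 0,"ay": 0,"az": -0.28,"fingers": 1}
  ]
}}

```text
time: 0.52
tool_pos: [0.3115, -0.4818, 0.2312]
tcp_rot: [[0.659, 0.752, 0.001], [0.752, -0.659, 0.001], [0.001, -0.0, -1.0]]
wrist_force: [-0.4, -0.4, -0.0]
gripper_width: 0.0851
grip_force: 0.0
```

>>> {"api": "move_arm", "payload": {
  "rows": [
    {"dx": 0.97,"dy": -0.19,"dz": 0,"ax": 0,"ay": 0,"az": -0.28,"fingers": 1},
    {"dx": 0.97,"dy": -0.19,"dz": 0,"ax": 0,"ay": 0,"az": -0.28,"fingers": 1},
    {"dx": 0.97,"dy": -0.19,"dz": 0,"ax": 0,"ay": 0,"az": -0.28,"fingers": 1},
    {"dx": 0.97,"dy": -0.19,"dz": 0,"ax": 0,"ay": 0,"az": -0.28,"fingers": 1},
    {"dx": 0.97,"dy": -0.19,"dz": 0,"ax": 0,"ay": 0,"az": -0.28,"fingers": 1}
  ]
}}

```text
time: 0.93
tool_pos: [0.4105, -0.3118, 0.2313]
tcp_rot: [[0.134, 0.991, 0.0], [0.991, -0.134, 0.0], [0.0, -0.0, -1.0]]
wrist_force: [0.3, -0.5, -0.2]
gripper_width: 0.0858
grip_force: 0.0
```

```bash
python3 -c "
from h import *
go(.4856,-.05,.23)"
```

```text
t 0.93 p [ 0.4105 -0.3118  0.2313] yaw -7.68 tilt [0.     0.0004] f [ 0.3 -0.5 -0.2] w 0.0858 gf 0.0
shift [1.347 0.197 0.007] az -0.001
```

>>> {"api": "move_arm", "payload": {
  "rows": [
    {"dx": 0.8,"dy": 0.08,"dz": 0,"ax": 0,"ay": 0,"az": 0,"fingers": 1},
    {"dx": 0.8,"dy": 0.08,"dz": 0,"ax": 0,"ay": 0,"az": 0,"fingers": 1},
    {"dx": 0.8,"dy": 0.08,"dz": 0,"ax": 0,"ay": 0,"az": 0,"fingers": 1},
    {"dx": 0.8,"dy": 0.08,"dz": 0,"ax": 0,"ay": 0,"az": 0,"fingers": 1}
  ]
}}

```text
time: 1.27
tool_pos: [0.4479, -0.1562, 0.2312]
tcp_rot: [[0.142, 0.99, -0.0], [0.99, -0.142, 0.0], [0.0, -0.0, -1.0]]
wrist_force: [1.0, 0.8, 0.7]
gripper_width: 0.0855
grip_force: 0.0
```

>>> {"api": "move_arm", "payload": {
  "rows": [
    {"dx": 0.8,"dy": 0.08,"dz": 0,"ax": 0,"ay": 0,"az": 0,"fingers": 1},
    {"dx": 0.8,"dy": 0.08,"dz": 0,"ax": 0,"ay": 0,"az": 0,"fingers": 1},
    {"dx": 0.8,"dy": 0.08,"dz": 0,"ax": 0,"ay": 0,"az": 0,"fingers": 1},
    {"dx": 0.8,"dy": 0.08,"dz": 0,"ax": 0,"ay": 0,"az": 0,"fingers": 1},
    {"dx": 0.8,"dy": 0.08,"dz": 0,"ax": 0,"ay": 0,"az": 0,"fingers": 1}
  ]
}}

```text
time: 1.68
tool_pos: [0.4872, 0.0041, 0.2316]
tcp_rot: [[0.135, 0.991, 0.001], [0.991, -0.135, 0.002], [0.002, 0.001, -1.0]]
wrist_force: [-0.1, 0.7, 0.3]
gripper_width: 0.0853
grip_force: 0.0
```

```bash
cat > w.py <<'E'
from h import *
import sys
im,d,P,T,K=cloud('wrist'); cv2.imwrite(f'pics/{sys.argv[1]}.png',im[:,:,::-1]); np.savez(f'{sys.argv[1]}.npz',im=im,P=P,T=T,K=K)
h=P[...,2]
print('K',K[0,0],'table',np.nanmedian(h[np.abs(h)<.005]))
E
python3 w.py w0; python3 - <<'E'
from h import *
P=np.load('w0.npz')['P'];h=P[...,2]
def rect(lo,hi,cx,cy,r):
    q=P[(h>lo)&(h<hi)&(np.hypot(P[...,0]-cx,P[...,1]-cy)<r)]
    if len(q)<10: print('none',lo);return
    R=cv2.minAreaRect((q[:,:2]*1000).astype(np.float32)); print(np.round(R[0],1),np.round(R[1],1),round(R[2],1),'n',len(q),'z',np.median(q[:,2]).round(4), 'mean',(q[:,:2].mean(0)*1000).round(1))
rect(.016,.023,.4856,.0144,.09)
rect(.058,.066,.4856,.0144,.02)
L=np.array([np.cos(np.radians(82.4)),np.sin(np.radians(82.4))])*.046
for s in(1,-1): rect(.048,.056,.4856+s*L[0],.0144+s*L[1],.015)
go(.452,.245,.15)
E
```

```text
K 291.51647202156136 table 0.000540243077827185
[484.1  13.9] [127.6  90.1] 82.6 n 7160 z 0.0205 mean [484.7  17.2]
[484.5  14.4] [8.5 7.9] 55.6 n 50 z 0.0603 mean [484.3  14.7]
[490.1  59.7] [4.2 4.4] 83.0 n 19 z 0.051 mean [490.1  59.7]
[478.8 -30.6] [3.  4.7] 81.9 n 16 z 0.051 mean [478.8 -30.7]
t 1.73 p [0.4867 0.0007 0.2312] yaw -7.88 tilt [-0.      0.0011] f [-0.7 -0.9  0.2] w 0.0855 gf 0.0
shift [ 1.186 -0.339  0.408] az -0.002
```

View pics/w0.png

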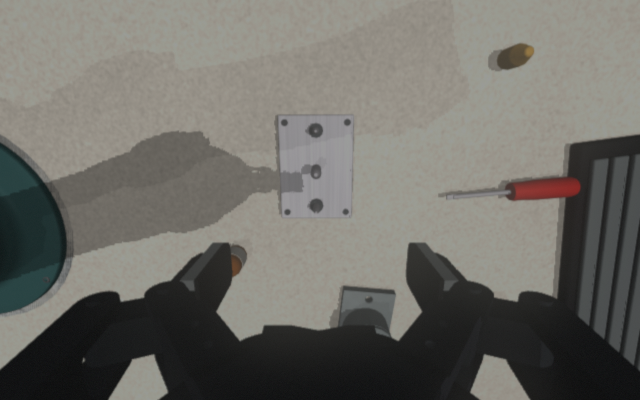

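The wrist view shows the lower half at (315,165) with the post at (316,171) and the dowels at (316,130) and (316,205). The post lies at about (0.4845, 0.0145), which agrees with the top camera. Now to the wide ring.

>>> {"api": "move_arm", "payload": {
  "rows": [
    {"dx": 0.593,"dy": -0.17,"dz": 0,"ax": 0,"ay": 0,"az": 0,"fingers": 1},
    {"dx": 0.593,"dy": -0.17,"dz": 0,"ax": 0,"ay": 0,"az": 0,"fingers": 1},
    {"dx": 0.593,"dy": -0.17,"dz": 0,"ax": 0,"ay": 0,"az": 0,"fingers": 1},
    {"dx": 0.593,"dy": -0.17,"dz": 0,"ax": 0,"ay": 0,"az": 0,"fingers": 1}
  ]
}}

```text
time: 2.07
tool_pos: [0.4682, 0.1256, 0.2316]
tcp_rot: [[0.136, 0.991, 0.0], [0.991, -0.136, 0.002], [0.002, 0.0, -1.0]]
wrist_force: [-0.3, 1.9, 0.2]
gripper_width: 0.0852
grip_force: 0.0
```

>>> {"api": "move_arm", "payload": {
  "rows": [
    {"dx": 0.593,"dy": -0.17,"dz": 0.65,"ax": 0,"ay": 0,"az": 0,"fingers": 1},
    {"dx": 0.593,"dy": -0.17,"dz": 0.65,"ax": 0,"ay": 0,"az": 0,"fingers": 1},
    {"dx": 0.593,"dy": -0.17,"dz": 0.65,"ax": 0,"ay": 0,"az": 0,"fingers": 1},
    {"dx": 0.593,"dy": -0.17,"dz": 0.65,"ax": 0,"ay": 0,"az": 0,"fingers": 1},
    {"dx": 0.593,"dy": -0.17,"dz": 0.65,"ax": 0,"ay": 0,"az": 0,"fingers": 1}
  ]
}}

```text
time: 2.48
tool_pos: [0.4505, 0.2438, 0.0975]
tcp_rot: [[0.14, 0.99, -0.005], [0.99, -0.14, -0.0], [-0.001, -0.004, -1.0]]
wrist_force: [-1.3, 0.2, -0.5]
gripper_width: 0.0855
grip_force: 0.0
```

>>> {"api": "move_arm", "payload": {
  "rows": [
    {"dx": 0,"dy": 0,"dz": 0,"ax": 0,"ay": 0,"az": 0,"fingers": 1},
    {"dx": 0,"dy": 0,"dz": 0,"ax": 0,"ay": 0,"az": 0,"fingers": 1}
  ]
}}

```text
time: 2.65
tool_pos: [0.4529, 0.2411, 0.1009]
tcp_rot: [[0.142, 0.99, -0.001], [0.99, -0.142, -0.001], [-0.001, -0.001, -1.0]]
wrist_force: [0.5, 0.5, 0.9]
gripper_width: 0.0856
grip_force: 0.0
```

```bash
python3 w.py w1; cat > ring.py <<'E'
from h import *
import sys
def ring(f,cx,cy,zt,r):
    z=np.load(f); P,T,K,im=z['P'],z['T'],z['K'],z['im']; h=P[...,2]
    m=((h>zt-.004)&(h<zt+.004)&(np.hypot(P[...,0]-cx,P[...,1]-cy)<r)).astype(np.uint8)
    n,l,s,c=cv2.connectedComponentsWithStats(m); i=1+np.argmax(s[1:,4]); q=P[l==i]
    cc,rr=cv2.minEnclosingCircle((q[:,:2]*1000).astype(np.float32)); R=cv2.minAreaRect((q[:,:2]*1000).astype(np.float32))
    print('circle',np.round(cc,1),round(rr,1),'rect',np.round(R[0],1),np.round(R[1],1),'z',np.median(q[:,2]).round(4),'mean',(q[:,:2].mean(0)*1000).round(1),len(q))
ring(sys.argv[1],*map(float,sys.argv[2:6]))
E
python3 ring.py w1.npz .452 .245 .014 .04; python3 -c "
from h import *
go(.452,.245,.0)"
```

```text
K 291.51647202156136 table 0.0005657540252978766
circle [450.8 244.6] 23.8 rect [450.9 244.9] [46.6 46.9] z 0.0145 mean [450.9 245.5] 2308
t 2.7 p [0.4535 0.2406 0.1016] yaw -8.25 tilt [-0.     -0.0004] f [ 0.7 -0.4  1.1] w 0.0853 gf 0.0
shift [ 0.021 -0.011  0.508] az -0.005
```

View pics/w1.png

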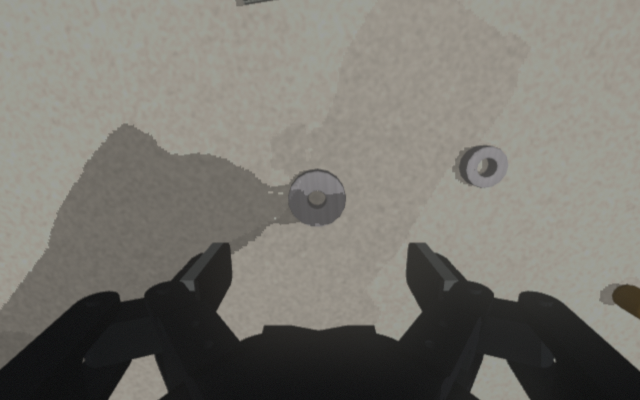

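The ring is at (317,197) in the wrist view, between the fingers' lanes, and the narrow ring is at (485,167). Descend and grip.

>>> {"api": "move_arm", "payload": {
  "rows": [
    {"dx": 0.02,"dy": -0.016,"dz": 0.2,"ax": 0,"ay": 0,"az": -0.007,"fingers": 1},
    {"dx": 0.02,"dy": -0.016,"dz": 0.35,"ax": 0,"ay": 0,"az": -0.007,"fingers": 1},
    {"dx": 0.02,"dy": -0.016,"dz": 0.44,"ax": 0,"ay": 0,"az": -0.007,"fingers": 1},
    {"dx": 0.02,"dy": -0.016,"dz": 0.49,"ax": 0,"ay": 0,"az": -0.007,"fingers": 1},
    {"dx": 0.02,"dy": -0.016,"dz": 0.5,"ax": 0,"ay": 0,"az": -0.007,"fingers": 1}
  ]
}}

```text
time: 3.12
tool_pos: [0.4508, 0.2448, 0.0008]
tcp_rot: [[0.13, 0.992, -0.001], [0.992, -0.13, -0.001], [-0.001, -0.0, -1.0]]
wrist_force: [-0.0, -0.5, -0.2]
gripper_width: 0.0852
grip_force: 0.0
```

>>> {"api": "move_arm", "payload": {
  "rows": [
    {"dx": 0,"dy": 0,"dz": 0,"ax": 0,"ay": 0,"az": 0,"fingers": 0.6},
    {"dx": 0,"dy": 0,"dz": 0,"ax": 0,"ay": 0,"az": 0,"fingers": 0.6},
    {"dx": 0,"dy": 0,"dz": 0,"ax": 0,"ay": 0,"az": 0,"fingers": 0.6},
    {"dx": 0,"dy": 0,"dz": 0,"ax": 0,"ay": 0,"az": 0,"fingers": 0.6}
  ]
}}

```text
time: 3.45
tool_pos: [0.4511, 0.2461, 0.0024]
tcp_rot: [[0.129, 0.992, 0.002], [0.992, -0.129, 0.001], [0.001, 0.001, -1.0]]
wrist_force: [0.1, -0.2, 0.3]
gripper_width: 0.0507
grip_force: 0.0
```

```bash
python3 w.py w2;python3 -c "
from h import *
go(.4509,.2448,.0,-7.4)"
```

```text
K 291.51647202156136 table 0.0005801578950394015
t 3.5 p [0.451  0.2461 0.0022] yaw -7.37 tilt [0.0013 0.0005] f [ 0.  -0.2  0.1] w 0.0514 gf 0.0
shift [-0.007  0.001  0.011] az 0.0
```

View pics/w2.png

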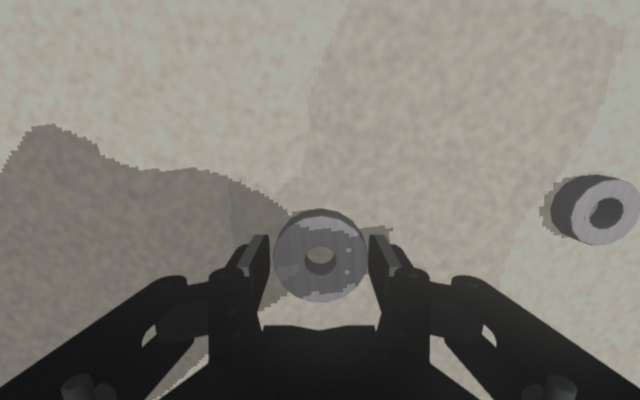

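>>> {"api": "move_arm", "payload": {
  "rows": [
    {"dx": 0,"dy": 0,"dz": 0.01,"ax": 0,"ay": 0,"az": 0,"fingers": 0.5},
    {"dx": 0,"dy": 0,"dz": 0.01,"ax": 0,"ay": 0,"az": 0,"fingers": 0.3},
    {"dx": 0,"dy": 0,"dz": 0.01,"ax": 0,"ay": 0,"az": 0,"fingers": 0.3},
    {"dx": 0,"dy": 0,"dz": 0.01,"ax": 0,"ay": 0,"az": 0,"fingers": 0.3},
    {"dx": 0,"dy": 0,"dz": 0.01,"ax": 0,"ay": 0,"az": 0,"fingers": 0.3}
  ]
}}

```text
time: 3.92
tool_pos: [0.4512, 0.2466, 0.0007]
tcp_rot: [[0.128, 0.992, 0.002], [0.992, -0.128, 0.001], [0.001, 0.002, -1.0]]
wrist_force: [-6.6, -3.8, 27.3]
gripper_width: 0.045
grip_force: 57.0
```

>>> {"api": "move_arm", "payload": {
  "rows": [
    {"dx": 0,"dy": 0,"dz": -0.1,"ax": 0,"ay": 0,"az": 0,"fingers": 0.3},
    {"dx": 0,"dy": 0,"dz": -0.25,"ax": 0,"ay": 0,"az": 0,"fingers": 0.3},
    {"dx": 0,"dy": 0,"dz": -0.4,"ax": 0,"ay": 0,"az": 0,"fingers": 0.3},
    {"dx": 0,"dy": 0,"dz": -0.5,"ax": 0,"ay": 0,"az": 0,"fingers": 0.3},
    {"dx": 0,"dy": 0,"dz": -0.5,"ax": 0,"ay": 0,"az": 0,"fingers": 0.3}
  ]
}}

```text
time: 4.33
tool_pos: [0.452, 0.247, 0.103]
tcp_rot: [[0.128, 0.992, 0.005], [0.992, -0.128, 0.002], [0.003, 0.005, -1.0]]
wrist_force: [0.6, 0.0, -0.1]
gripper_width: 0.0449
grip_force: 63.8
```

```bash
python3 w.py w3; python3 ring.py w3.npz .451 .246 .112 .03
python3 ring.py w3.npz .589 .251 .014 .03
python3 - <<'E'
from h import *
go(.4845,.0145,.1,-7.4)
P=np.load('w3.npz')['P']; q=P[(np.hypot(P[...,0]-.451,P[...,1]-.246)<.023)&(P[...,2]>.09)&(P[...,2]<.13)]
A=np.c_[q[:,:2]-q[:,:2].mean(0),np.ones(len(q))]; print(np.linalg.lstsq(A,q[:,2],rcond=None)[0],len(q),np.percentile(q[:,2],[5,50,95]))
E
```

```text
K 291.51647202156136 table 0.0005442672395028769
circle [455.8 256.4] 24.2 rect [456.9 260.5] [15.1 48. ] z 0.1138 mean [457.6 262.9] 634
circle [587.9 252. ] 17.1 rect [587.9 252. ] [33.2 33. ] z 0.0142 mean [587.1 252.5] 1156
t 4.38 p [0.4514 0.2463 0.1011] yaw -7.38 tilt [0.0033 0.001 ] f [ 0.1  0.1 -1.4] w 0.0448 gf 63.8
shift [-1.128  0.313  0.005] az 0.0
[-0.01380019 -0.04104359  0.11614484] 6600 [0.10970014 0.1165831  0.1178109 ]
```

View pics/w3.png

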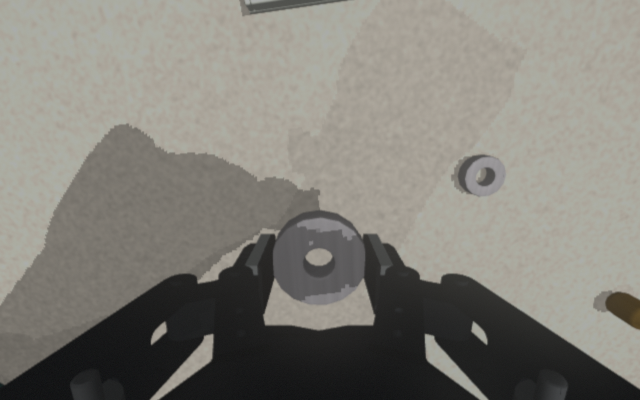

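The ring is held level, at (319,257) between the pads. I measure its centre and tilt more carefully.

```bash
cat > held.py <<'E'
from h import *
import sys
f,cx,cy,R,ztop=sys.argv[1],*map(float,sys.argv[2:6])
P=np.load(f)['P']; m=(np.hypot(P[...,0]-cx,P[...,1]-cy)<R+.006)&(abs(P[...,2]-ztop)<.005)
n,l,s,c=cv2.connectedComponentsWithStats(m.astype(np.uint8)); i=1+np.argmax(s[1:,4]); q=P[l==i]
for k in range(6):
    A=np.c_[q[:,:2]-[cx,cy],np.ones(len(q))]; x=np.linalg.lstsq(A,q[:,2],rcond=None)[0]; r=q[:,2]-A@x; q=q[abs(r)<max(.0012,2*r.std())]
print('plane',x.round(4),len(q)); rect=cv2.minAreaRect((q[:,:2]*1000).astype(np.float32)); print('circ',cv2.minEnclosingCircle((q[:,:2]*1000).astype(np.float32)),'rect',rect)
# bore hole: points inside with no top
import scipy.ndimage as nd
g=np.zeros(l.shape,np.uint8); mm=(l==i); hole=nd.binary_fill_holes(mm)&~mm; L,k=nd.label(hole); 
if k:
    j=1+np.argmax([ (L==t).sum() for t in range(1,k+1)]); b=nd.binary_dilation(L==j)&mm; print('bore',cv2.minEnclosingCircle((P[b][:,:2]*1000).astype(np.float32)),(L==j).sum())
E
python3 held.py w3.npz .4514 .2463 .024 .117; python3 held.py w3.npz .588 .252 .017 .0145
```

```text
plane [-0.0091 -0.0059  0.1166] 5663
circ ((451.8778991699219, 249.92608642578125), 28.704465866088867) rect ((448.3044738769531, 246.3313751220703), (47.05052947998047, 53.47127914428711), 68.01842498779297)
bore ((451.1087341308594, 245.48876953125), 8.226219177246094) 555
plane [0.0001 0.003  0.0143] 943
circ ((587.7321166992188, 251.57125854492188), 16.93332290649414) rect ((588.0704956054688, 251.78231811523438), (32.94180679321289, 32.5506477355957), 27.4902400970459)
bore ((587.710205078125, 252.18955993652344), 8.330039978027344) 209
```

>>> {"api": "move_arm", "payload": {
  "rows": [
    {"dx": -0.562,"dy": 0.157,"dz": 0,"ax": 0,"ay": 0,"az": 0,"fingers": 0.3},
    {"dx": -0.562,"dy": 0.157,"dz": 0,"ax": 0,"ay": 0,"az": 0,"fingers": 0.3},
    {"dx": -0.562,"dy": 0.157,"dz": 0,"ax": 0,"ay": 0,"az": 0,"fingers": 0.3},
    {"dx": -0.562,"dy": 0.157,"dz": 0,"ax": 0,"ay": 0,"az": 0,"fingers": 0.3}
  ]
}}

```text
time: 4.72
tool_pos: [0.4674, 0.1236, 0.0978]
tcp_rot: [[0.135, 0.991, -0.002], [0.991, -0.135, -0.003], [-0.003, -0.002, -1.0]]
wrist_force: [1.4, -1.4, -1.3]
gripper_width: 0.0452
grip_force: 63.7
```

>>> {"api": "move_arm", "payload": {
  "rows": [
    {"dx": -0.562,"dy": 0.157,"dz": 0,"ax": 0,"ay": 0,"az": 0,"fingers": 0.3},
    {"dx": -0.562,"dy": 0.157,"dz": 0,"ax": 0,"ay": 0,"az": 0,"fingers": 0.3},
    {"dx": -0.562,"dy": 0.157,"dz": 0,"ax": 0,"ay": 0,"az": 0,"fingers": 0.3},
    {"dx": -0.562,"dy": 0.157,"dz": 0,"ax": 0,"ay": 0,"az": 0,"fingers": 0.3},
    {"dx": -0.562,"dy": 0.157,"dz": 0,"ax": 0,"ay": 0,"az": 0,"fingers": 0.3}
  ]
}}

```text
time: 5.13
tool_pos: [0.4835, 0.0131, 0.0983]
tcp_rot: [[0.132, 0.991, -0.002], [0.991, -0.132, -0.0], [-0.0, -0.002, -1.0]]
wrist_force: [0.0, 1.4, -0.9]
gripper_width: 0.0449
grip_force: 63.7
```

>>> {"api": "move_arm", "payload": {
  "rows": [
    {"dx": 0,"dy": 0,"dz": 0,"ax": 0,"ay": 0,"az": 0,"fingers": 0.3},
    {"dx": 0,"dy": 0,"dz": 0,"ax": 0,"ay": 0,"az": 0,"fingers": 0.3},
    {"dx": 0,"dy": 0,"dz": 0,"ax": 0,"ay": 0,"az": 0,"fingers": 0.3}
  ]
}}

```text
time: 5.38
tool_pos: [0.4836, 0.0162, 0.099]
tcp_rot: [[0.126, 0.992, -0.0], [0.992, -0.126, 0.0], [0.0, -0.001, -1.0]]
wrist_force: [-0.2, -0.1, -1.9]
gripper_width: 0.0447
grip_force: 63.7
```

```bash
python3 w.py w4; python3 held.py w4.npz .4845 .0145 .024 .117;python3 - <<'E'
from h import *
go(.4848,.0152,.1,-7.4)
z=np.load('w4.npz');P=z['P'];im=z['im'];h=P[...,2]
q=P[(np.hypot(P[...,0]-.4845,P[...,1]-.0145)<.02)&(h<.07)&(h>.05)];print('post',len(q), q.mean(0) if len(q) else '')
L=np.array([np.cos(np.radians(82.7)),np.sin(np.radians(82.7))])*.046
for s in(1,-1):
    q=P[(h>.046)&(h<.056)&(np.hypot(P[...,0]-.4845-s*L[0],P[...,1]-.0145-s*L[1])<.015)]; print('dowel',len(q),q.mean(0) if len(q) else '')
cv2.imwrite('pics/w4c.png',cv2.resize(im[150:340,220:420,::-1],None,fx=3,fy=3))
E
```

```text
K 291.51647202156136 table 0.000544379383159932
plane [-0.0094 -0.0044  0.1128] 5005
circ ((485.05926513671875, 18.892969131469727), 28.434219360351562) rect ((481.0552062988281, 15.299184799194336), (46.955535888671875, 52.40945053100586), 66.3869857788086)
bore ((483.2885437011719, 14.606961250305176), 9.175027847290039) 758
t 5.43 p [0.4837 0.0161 0.0991] yaw -7.26 tilt [-0.0003  0.0003] f [-0.7 -0.1 -0.6] w 0.0447 gf 63.7
shift [-0.004  0.006 -0.004] az 0.001
post 0 
dowel 72 [0.49013343 0.06010749 0.0496777 ]
dowel 0
```

View pics/w4c.png

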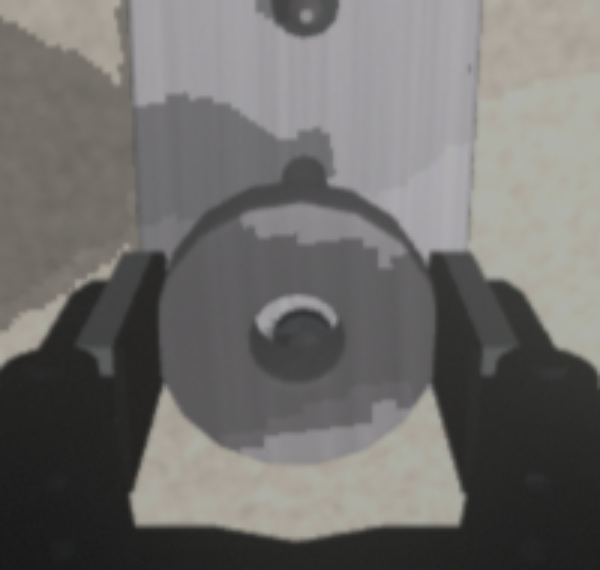

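The ring hangs above the post, whose tip is at (303,175) in the crop. The bore is about 1.2 mm short of the post in x. I correct that and go down.

>>> {"api": "move_arm", "payload": {
  "rows": [
    {"dx": -0.002,"dy": 0.006,"dz": 0,"ax": 0,"ay": 0,"az": 0,"fingers": 0.3},
    {"dx": -0.002,"dy": 0.006,"dz": 0.1,"ax": 0,"ay": 0,"az": 0,"fingers": 0.3},
    {"dx": -0.002,"dy": 0.006,"dz": 0.16,"ax": 0,"ay": 0,"az": 0,"fingers": 0.3},
    {"dx": -0.002,"dy": 0.006,"dz": 0.19,"ax": 0,"ay": 0,"az": 0,"fingers": 0.3},
    {"dx": -0.002,"dy": 0.006,"dz": 0.21,"ax": 0,"ay": 0,"az": 0,"fingers": 0.3}
  ]
}}

```text
time: 5.85
tool_pos: [0.4845, 0.0148, 0.0564]
tcp_rot: [[0.128, 0.992, -0.002], [0.992, -0.128, 0.0], [0.0, -0.002, -1.0]]
wrist_force: [0.1, -0.0, -1.0]
gripper_width: 0.0449
grip_force: 63.7
```

>>> {"api": "move_arm", "payload": {
  "rows": [
    {"dx": 0,"dy": 0,"dz": 0.02,"ax": 0,"ay": 0,"az": 0,"fingers": 0.3},
    {"dx": 0,"dy": 0,"dz": 0.04,"ax": 0,"ay": 0,"az": 0,"fingers": 0.3},
    {"dx": 0,"dy": 0,"dz": 0.05,"ax": 0,"ay": 0,"az": 0,"fingers": 0.3}
  ]
}}

```text
time: 6.1
tool_pos: [0.4851, 0.0145, 0.0471]
tcp_rot: [[0.128, 0.992, -0.0], [0.992, -0.128, 0.0], [0.0, -0.0, -1.0]]
wrist_force: [0.2, -0.0, -1.1]
gripper_width: 0.0451
grip_force: 63.7
```

```bash
python3 -c "
from h import *
go(.4848,.0152,.021,-7.4)"
```

```text
t 6.1 p [0.4851 0.0145 0.0471] yaw -7.36 tilt [-0.      0.0001] f [ 0.2 -0.  -1.1] w 0.0451 gf 63.7
shift [ 0.003 -0.002  0.13 ] az 0.0
```

>>> {"api": "move_arm", "payload": {
  "rows": [
    {"dx": 0.002,"dy": 0,"dz": 0.04,"ax": 0,"ay": 0,"az": 0,"fingers": 0.3},
    {"dx": 0.002,"dy": 0,"dz": 0.08,"ax": 0,"ay": 0,"az": 0,"fingers": 0.3},
    {"dx": 0.002,"dy": 0,"dz": 0.11,"ax": 0,"ay": 0,"az": 0,"fingers": 0.3},
    {"dx": 0.002,"dy": 0,"dz": 0.125,"ax": 0,"ay": 0,"az": 0,"fingers": 0.3},
    {"dx": 0.002,"dy": 0,"dz": 0.125,"ax": 0,"ay": 0,"az": 0,"fingers": 0.3}
  ]
}}

```text
time: 6.52
tool_pos: [0.4847, 0.015, 0.0216]
tcp_rot: [[0.128, 0.992, -0.001], [0.992, -0.128, 0.0], [-0.0, -0.001, -1.0]]
wrist_force: [-0.2, 0.3, -1.8]
gripper_width: 0.0454
grip_force: 63.7
```

>>> {"api": "move_arm", "payload": {
  "rows": [
    {"dx": 0,"dy": 0,"dz": 0,"ax": 0,"ay": 0,"az": 0,"fingers": 0.3},
    {"dx": 0,"dy": 0,"dz": 0.005,"ax": 0,"ay": 0,"az": 0,"fingers": 0.3},
    {"dx": 0,"dy": 0,"dz": 0.005,"ax": 0,"ay": 0,"az": 0,"fingers": 0.3}
  ]
}}

```text
time: 6.77
tool_pos: [0.4852, 0.0149, 0.0214]
tcp_rot: [[0.128, 0.992, 0.0], [0.992, -0.128, 0.0], [0.0, 0.0, -1.0]]
wrist_force: [0.6, -0.4, -2.0]
gripper_width: 0.045
grip_force: 63.7
```

```bash
python3 -c "
from h import *
go(.4848,.0152,.021,-7.4)"
```

```text
t 6.77 p [0.4852 0.0149 0.0214] yaw -7.37 tilt [0.0003 0.0001] f [ 0.6 -0.4 -2. ] w 0.045 gf 63.7
shift [ 0.001 -0.002  0.002] az 0.0
```

>>> {"api": "move_arm", "payload": {
  "rows": [
    {"dx": 0,"dy": 0,"dz": 0,"ax": 0,"ay": 0,"az": 0,"fingers": 0.9},
    {"dx": 0,"dy": 0,"dz": 0,"ax": 0,"ay": 0,"az": 0,"fingers": 0.9},
    {"dx": 0,"dy": 0,"dz": 0,"ax": 0,"ay": 0,"az": 0,"fingers": 0.9},
    {"dx": 0,"dy": 0,"dz": 0,"ax": 0,"ay": 0,"az": 0,"fingers": 0.9}
  ]
}}

```text
time: 7.1
tool_pos: [0.4852, 0.0149, 0.0214]
tcp_rot: [[0.128, 0.992, 0.0], [0.992, -0.128, 0.0], [0.0, 0.0, -1.0]]
wrist_force: [0.5, -0.0, 0.3]
gripper_width: 0.0767
grip_force: 0.0
```

>>> {"api": "move_arm", "payload": {
  "rows": [
    {"dx": 0,"dy": 0,"dz": -0.1,"ax": 0,"ay": 0,"az": 0,"fingers": 0.9},
    {"dx": 0,"dy": 0,"dz": -0.3,"ax": 0,"ay": 0,"az": 0,"fingers": 0.9},
    {"dx": 0,"dy": 0,"dz": -0.5,"ax": 0,"ay": 0,"az": 0,"fingers": 0.9},
    {"dx": 0,"dy": 0,"dz": -0.5,"ax": 0,"ay": 0,"az": 0,"fingers": 0.9},
    {"dx": 0,"dy": 0,"dz": -0.5,"ax": 0,"ay": 0,"az": 0,"fingers": 0.9}
  ]
}}

```text
time: 7.52
tool_pos: [0.4862, 0.0146, 0.1232]
tcp_rot: [[0.129, 0.992, 0.004], [0.992, -0.129, -0.001], [-0.0, 0.004, -1.0]]
wrist_force: [0.1, 0.4, -0.8]
gripper_width: 0.077
grip_force: 0.0
```

```bash
python3 w.py w5; python3 held.py w5.npz .4845 .0145 .024 .034;python3 -c "
from h import *
go(.5878,.2519,.12,-7.4)"
```

```text
K 291.51647202156136 table 0.0005678243189685128
plane [-0.0012  0.0003  0.0345] 1951
circ ((483.91741943359375, 13.16179370880127), 23.68592643737793) rect ((484.00634765625, 13.370473861694336), (46.498291015625, 45.86083221435547), 82.15117645263672)
bore ((483.98211669921875, 9.964085578918457), 10.048627853393555) 285
t 7.57 p [0.4853 0.0145 0.1217] yaw -7.39 tilt [ 0.0013 -0.0006] f [ 0.2 -0.1 -1. ] w 0.077 gf 0.0
shift [1.243 0.355 0.009] az 0.0
```

The wide ring is home: its top is at 34.5 mm and level. Now the narrow ring.

>>> {"api": "move_arm", "payload": {
  "rows": [
    {"dx": 0.62,"dy": 0.177,"dz": 0,"ax": 0,"ay": 0,"az": 0,"fingers": 0.9},
    {"dx": 0.62,"dy": 0.177,"dz": 0,"ax": 0,"ay": 0,"az": 0,"fingers": 0.9},
    {"dx": 0.62,"dy": 0.177,"dz": 0,"ax": 0,"ay": 0,"az": 0,"fingers": 0.9},
    {"dx": 0.62,"dy": 0.177,"dz": 0,"ax": 0,"ay": 0,"az": 0,"fingers": 0.9}
  ]
}}

```text
time: 7.9
tool_pos: [0.5367, 0.1406, 0.1204]
tcp_rot: [[0.122, 0.993, -0.0], [0.993, -0.122, 0.004], [0.004, -0.001, -1.0]]
wrist_force: [-0.8, 0.3, 0.3]
gripper_width: 0.0769
grip_force: 0.0
```

>>> {"api": "move_arm", "payload": {
  "rows": [
    {"dx": 0.62,"dy": 0.177,"dz": 0.1,"ax": 0,"ay": 0,"az": 0,"fingers": 0.9},
    {"dx": 0.62,"dy": 0.177,"dz": 0.1,"ax": 0,"ay": 0,"az": 0,"fingers": 0.9},
    {"dx": 0.62,"dy": 0.177,"dz": 0.1,"ax": 0,"ay": 0,"az": 0,"fingers": 0.9},
    {"dx": 0.62,"dy": 0.177,"dz": 0.1,"ax": 0,"ay": 0,"az": 0,"fingers": 0.9},
    {"dx": 0.62,"dy": 0.177,"dz": 0.1,"ax": 0,"ay": 0,"az": 0,"fingers": 0.9}
  ]
}}

```text
time: 8.32
tool_pos: [0.5858, 0.255, 0.0988]
tcp_rot: [[0.124, 0.992, -0.003], [0.992, -0.124, 0.001], [0.0, -0.003, -1.0]]
wrist_force: [0.7, -0.5, 0.1]
gripper_width: 0.0769
grip_force: 0.0
```

>>> {"api": "move_arm", "payload": {
  "rows": [
    {"dx": 0,"dy": 0,"dz": 0,"ax": 0,"ay": 0,"az": 0,"fingers": 0.9},
    {"dx": 0,"dy": 0,"dz": 0,"ax": 0,"ay": 0,"az": 0,"fingers": 0.9},
    {"dx": 0,"dy": 0,"dz": 0,"ax": 0,"ay": 0,"az": 0,"fingers": 0.9}
  ]
}}

```text
time: 8.57
tool_pos: [0.587, 0.2504, 0.101]
tcp_rot: [[0.129, 0.992, -0.0], [0.992, -0.129, -0.001], [-0.001, -0.0, -1.0]]
wrist_force: [0.6, -1.1, 0.4]
gripper_width: 0.0768
grip_force: 0.0
```

```bash
python3 w.py w6; python3 held.py w6.npz .588 .252 .017 .0145;python3 -c "
from h import *
go(.5878,.2519,.001,-7.4)"
```

```text
K 291.51647202156136 table 0.0006018432839793864
plane [-0.0075 -0.0014  0.0144] 881
circ ((588.298583984375, 251.62631225585938), 16.72533416748047) rect ((588.416259765625, 251.70751953125), (32.202571868896484, 32.29413604736328), 47.78023910522461)
bore ((588.3246459960938, 252.172607421875), 8.087027549743652) 223
t 8.62 p [0.5871 0.2505 0.1013] yaw -7.44 tilt [-0.0001 -0.0006] f [-0.9 -0.6  0. ] w 0.0768 gf 0.0
shift [0.008 0.002 0.501] az -0.0
```

>>> {"api": "move_arm", "payload": {
  "rows": [
    {"dx": 0.007,"dy": 0.005,"dz": 0.2,"ax": 0,"ay": 0,"az": 0,"fingers": 0.9},
    {"dx": 0.007,"dy": 0.005,"dz": 0.35,"ax": 0,"ay": 0,"az": 0,"fingers": 0.8},
    {"dx": 0.007,"dy": 0.005,"dz": 0.44,"ax": 0,"ay": 0,"az": 0,"fingers": 0.7},
    {"dx": 0.007,"dy": 0.005,"dz": 0.48,"ax": 0,"ay": 0,"az": 0,"fingers": 0.6},
    {"dx": 0.007,"dy": 0.005,"dz": 0.49,"ax": 0,"ay": 0,"az": 0,"fingers": 0.6}
  ]
}}

```text
time: 9.03
tool_pos: [0.5878, 0.2522, 0.0022]
tcp_rot: [[0.129, 0.992, -0.002], [0.992, -0.129, -0.001], [-0.001, -0.002, -1.0]]
wrist_force: [0.7, -0.6, 0.3]
gripper_width: 0.0514
grip_force: 0.0
```

>>> {"api": "move_arm", "payload": {
  "rows": [
    {"dx": 0,"dy": 0,"dz": 0,"ax": 0,"ay": 0,"az": 0,"fingers": 0.5},
    {"dx": 0,"dy": 0,"dz": 0,"ax": 0,"ay": 0,"az": 0,"fingers": 0.4},
    {"dx": 0,"dy": 0,"dz": 0,"ax": 0,"ay": 0,"az": 0,"fingers": 0.2},
    {"dx": 0,"dy": 0,"dz": 0,"ax": 0,"ay": 0,"az": 0,"fingers": 0.2},
    {"dx": 0,"dy": 0,"dz": 0,"ax": 0,"ay": 0,"az": 0,"fingers": 0.2}
  ]
}}

```text
time: 9.45
tool_pos: [0.5891, 0.2533, 0.0052]
tcp_rot: [[0.128, 0.992, 0.002], [0.992, -0.128, 0.001], [0.001, 0.002, -1.0]]
wrist_force: [-1.6, -0.9, 7.2]
gripper_width: 0.0307
grip_force: 58.8
```

>>> {"api": "move_arm", "payload": {
  "rows": [
    {"dx": 0,"dy": 0,"dz": 0,"ax": 0,"ay": 0,"az": 0,"fingers": 0.2},
    {"dx": 0,"dy": 0,"dz": -0.1,"ax": 0,"ay": 0,"az": 0,"fingers": 0.2},
    {"dx": 0,"dy": 0,"dz": -0.3,"ax": 0,"ay": 0,"az": 0,"fingers": 0.2},
    {"dx": 0,"dy": 0,"dz": -0.49,"ax": 0,"ay": 0,"az": 0,"fingers": 0.2},
    {"dx": 0,"dy": 0,"dz": -0.49,"ax": 0,"ay": 0,"az": 0,"fingers": 0.2}
  ]
}}

```text
time: 9.87
tool_pos: [0.5913, 0.2551, 0.1098]
tcp_rot: [[0.128, 0.992, 0.009], [0.992, -0.128, 0.004], [0.005, 0.009, -1.0]]
wrist_force: [0.8, 0.9, 0.4]
gripper_width: 0.0302
grip_force: 59.8
```

```bash
python3 w.py w7; python3 held.py w7.npz .588 .252 .017 .1145;python3 -c "
from h import *
go(.4845,.0145,.1,-7.4)"
```

```text
K 291.51647202156136 table 0.0006316231188785437
plane [ 0.0023 -0.0014  0.1188] 1885
circ ((588.5864868164062, 256.3257751464844), 20.517822265625) rect ((591.0320434570312, 253.67054748535156), (35.24688720703125, 33.57187271118164), 5.111971378326416)
bore ((590.7578125, 254.0392608642578), 8.390851020812988) 403
t 9.92 p [0.5904 0.2542 0.1066] yaw -7.38 tilt [0.0072 0.0027] f [-0.9 -0.8 -2.1] w 0.0302 gf 59.8
shift [-1.257 -0.372  0.026] az 0.0
```

>>> {"api": "move_arm", "payload": {
  "rows": [
    {"dx": -0.628,"dy": -0.186,"dz": 0,"ax": 0,"ay": 0,"az": 0,"fingers": 0.2},
    {"dx": -0.628,"dy": -0.186,"dz": 0,"ax": 0,"ay": 0,"az": 0,"fingers": 0.2},
    {"dx": -0.628,"dy": -0.186,"dz": 0,"ax": 0,"ay": 0,"az": 0,"fingers": 0.2},
    {"dx": -0.628,"dy": -0.186,"dz": 0,"ax": 0,"ay": 0,"az": 0,"fingers": 0.2}
  ]
}}

```text
time: 10.25
tool_pos: [0.5331, 0.1263, 0.1008]
tcp_rot: [[0.133, 0.991, -0.002], [0.991, -0.133, -0.004], [-0.004, -0.001, -1.0]]
wrist_force: [1.8, -0.3, -0.1]
gripper_width: 0.0301
grip_force: 59.8
```

>>> {"api": "move_arm", "payload": {
  "rows": [
    {"dx": -0.628,"dy": -0.186,"dz": 0,"ax": 0,"ay": 0,"az": 0,"fingers": 0.2},
    {"dx": -0.628,"dy": -0.186,"dz": 0,"ax": 0,"ay": 0,"az": 0,"fingers": 0.2},
    {"dx": -0.628,"dy": -0.186,"dz": 0,"ax": 0,"ay": 0,"az": 0,"fingers": 0.2},
    {"dx": -0.628,"dy": -0.186,"dz": 0,"ax": 0,"ay": 0,"az": 0,"fingers": 0.2},
    {"dx": -0.628,"dy": -0.186,"dz": 0,"ax": 0,"ay": 0,"az": 0,"fingers": 0.2}
  ]
}}

```text
time: 10.67
tool_pos: [0.4813, 0.0101, 0.1015]
tcp_rot: [[0.133, 0.991, -0.0], [0.991, -0.133, -0.002], [-0.002, -0.0, -1.0]]
wrist_force: [-0.1, -0.4, -0.2]
gripper_width: 0.0306
grip_force: 59.8
```

>>> {"api": "move_arm", "payload": {
  "rows": [
    {"dx": 0,"dy": 0,"dz": 0,"ax": 0,"ay": 0,"az": 0,"fingers": 0.2},
    {"dx": 0,"dy": 0,"dz": 0,"ax": 0,"ay": 0,"az": 0,"fingers": 0.2},
    {"dx": 0,"dy": 0,"dz": 0,"ax": 0,"ay": 0,"az": 0,"fingers": 0.2},
    {"dx": 0,"dy": 0,"dz": 0,"ax": 0,"ay": 0,"az": 0,"fingers": 0.2}
  ]
}}

```text
time: 11.0
tool_pos: [0.4825, 0.0144, 0.1013]
tcp_rot: [[0.127, 0.992, 0.0], [0.992, -0.127, 0.0], [0.0, 0.0, -1.0]]
wrist_force: [-0.1, 0.1, -0.1]
gripper_width: 0.0301
grip_force: 59.8
```

```bash
python3 w.py w8; python3 -c "
from h import *
go(.4845,.0145,.05,-7.4)"; python3 held.py w8.npz .4845 .0145 .017 .1145
```

```text
K 291.51647202156136 table 0.0005630663031428729
t 11.05 p [0.4824 0.0143 0.1012] yaw -7.28 tilt [-0.      0.0004] f [-0.8 -0.9 -0.1] w 0.03 gf 59.8
shift [0.002 0.01  0.256] az 0.001
plane [-0.0021 -0.001   0.1106] 2229
circ ((484.8328552246094, 16.766178131103516), 21.853668212890625) rect ((486.1106262207031, 12.858322143554688), (32.85846710205078, 40.88186264038086), 89.27363586425781)
bore ((481.8434143066406, 13.007862091064453), 8.970873832702637) 664
```

>>> {"api": "move_arm", "payload": {
  "rows": [
    {"dx": 0.005,"dy": 0.0105,"dz": 0,"ax": 0,"ay": 0,"az": 0,"fingers": 0.2},
    {"dx": 0.005,"dy": 0.0105,"dz": 0.08,"ax": 0,"ay": 0,"az": 0,"fingers": 0.2},
    {"dx": 0.005,"dy": 0.0105,"dz": 0.14,"ax": 0,"ay": 0,"az": 0,"fingers": 0.2},
    {"dx": 0.005,"dy": 0.0105,"dz": 0.17,"ax": 0,"ay": 0,"az": 0,"fingers": 0.2},
    {"dx": 0.005,"dy": 0.0105,"dz": 0.19,"ax": 0,"ay": 0,"az": 0,"fingers": 0.2}
  ]
}}

```text
time: 11.47
tool_pos: [0.484, 0.0144, 0.0622]
tcp_rot: [[0.128, 0.992, -0.002], [0.992, -0.128, 0.0], [0.0, -0.002, -1.0]]
wrist_force: [0.9, 0.6, 0.5]
gripper_width: 0.0302
grip_force: 59.8
```

>>> {"api": "move_arm", "payload": {
  "rows": [
    {"dx": 0,"dy": 0,"dz": 0.02,"ax": 0,"ay": 0,"az": 0,"fingers": 0.2},
    {"dx": 0,"dy": 0,"dz": 0.035,"ax": 0,"ay": 0,"az": 0,"fingers": 0.2},
    {"dx": 0,"dy": 0,"dz": 0.045,"ax": 0,"ay": 0,"az": 0,"fingers": 0.2}
  ]
}}

```text
time: 11.72
tool_pos: [0.4846, 0.0142, 0.0541]
tcp_rot: [[0.128, 0.992, 0.0], [0.992, -0.128, 0.0], [0.0, 0.0, -1.0]]
wrist_force: [0.2, -0.3, -0.2]
gripper_width: 0.0302
grip_force: 59.9
```

```bash
python3 -c "
from h import *
go(.4846,.0151,.039,-7.4)"
```

```text
t 11.72 p [0.4846 0.0142 0.0541] yaw -7.36 tilt [0.0001 0.0002] f [ 0.2 -0.3 -0.2] w 0.0302 gf 59.9
shift [ 0.004 -0.     0.076] az 0.0
```

Threading freely. Continue to the seat.

>>> {"api": "move_arm", "payload": {
  "rows": [
    {"dx": 0.003,"dy": 0,"dz": 0.03,"ax": 0,"ay": 0,"az": 0,"fingers": 0.2},
    {"dx": 0.003,"dy": 0,"dz": 0.055,"ax": 0,"ay": 0,"az": 0,"fingers": 0.2},
    {"dx": 0.003,"dy": 0,"dz": 0.07,"ax": 0,"ay": 0,"az": 0,"fingers": 0.2},
    {"dx": 0.003,"dy": 0,"dz": 0.07,"ax": 0,"ay": 0,"az": 0,"fingers": 0.2}
  ]
}}

```text
time: 12.05
tool_pos: [0.4843, 0.0148, 0.0396]
tcp_rot: [[0.128, 0.992, -0.001], [0.992, -0.128, 0.0], [0.0, -0.001, -1.0]]
wrist_force: [0.8, 0.0, -0.2]
gripper_width: 0.0305
grip_force: 59.8
```

>>> {"api": "move_arm", "payload": {
  "rows": [
    {"dx": 0,"dy": 0,"dz": 0.004,"ax": 0,"ay": 0,"az": 0,"fingers": 0.2},
    {"dx": 0,"dy": 0,"dz": 0.008,"ax": 0,"ay": 0,"az": 0,"fingers": 0.2},
    {"dx": 0,"dy": 0,"dz": 0.008,"ax": 0,"ay": 0,"az": 0,"fingers": 0.2}
  ]
}}

```text
time: 12.3
tool_pos: [0.4846, 0.0148, 0.0392]
tcp_rot: [[0.128, 0.992, 0.0], [0.992, -0.128, -0.0], [-0.0, 0.0, -1.0]]
wrist_force: [-4.3, -0.6, 10.9]
gripper_width: 0.0305
grip_force: 61.0
```

>>> {"api": "move_arm", "payload": {
  "rows": [
    {"dx": 0,"dy": 0,"dz": 0,"ax": 0,"ay": 0,"az": 0,"fingers": 0.8},
    {"dx": 0,"dy": 0,"dz": 0,"ax": 0,"ay": 0,"az": 0,"fingers": 0.8},
    {"dx": 0,"dy": 0,"dz": 0,"ax": 0,"ay": 0,"az": 0,"fingers": 0.8},
    {"dx": 0,"dy": 0,"dz": 0,"ax": 0,"ay": 0,"az": 0,"fingers": 0.8}
  ]
}}

```text
time: 12.63
tool_pos: [0.4846, 0.0147, 0.0387]
tcp_rot: [[0.128, 0.992, 0.0], [0.992, -0.128, 0.0], [0.0, 0.0, -1.0]]
wrist_force: [-0.1, 0.3, 0.0]
gripper_width: 0.0681
grip_force: 0.0
```

>>> {"api": "move_arm", "payload": {
  "rows": [
    {"dx": 0,"dy": 0,"dz": -0.1,"ax": 0,"ay": 0,"az": 0,"fingers": 0.9},
    {"dx": 0,"dy": 0,"dz": -0.3,"ax": 0,"ay": 0,"az": 0,"fingers": 1},
    {"dx": 0,"dy": 0,"dz": -0.5,"ax": 0,"ay": 0,"az": 0,"fingers": 1},
    {"dx": 0,"dy": 0,"dz": -0.7,"ax": 0,"ay": 0,"az": 0,"fingers": 1},
    {"dx": 0,"dy": 0,"dz": -0.7,"ax": 0,"ay": 0,"az": 0,"fingers": 1}
  ]
}}

```text
time: 13.05
tool_pos: [0.4874, 0.0153, 0.185]
tcp_rot: [[0.128, 0.992, 0.008], [0.992, -0.128, -0.001], [0.0, 0.008, -1.0]]
wrist_force: [1.7, -0.2, 0.6]
gripper_width: 0.0854
grip_force: 0.0
```

```bash
python3 w.py w9; python3 held.py w9.npz .4845 .0145 .017 .048; python3 held.py w9.npz .4845 .0145 .024 .034; python3 -c "
from h import *
go(.5227,-.2264,.18,-13.45)"
```

```text
K 291.51647202156136 table 0.0005363176420793703
plane [ 0.0038 -0.0013  0.0484] 617
circ ((483.4967956542969, 13.353799819946289), 16.69419288635254) rect ((483.724609375, 13.15457820892334), (32.19721603393555, 32.708763122558594), 36.43018341064453)
bore ((482.8974304199219, 12.564868927001953), 8.13171100616455) 135
plane [-0.0043 -0.001   0.0344] 587
circ ((484.32940673828125, 12.950507164001465), 23.65351676940918) rect ((484.1224670410156, 13.116830825805664), (46.37419128417969, 46.34274673461914), 8.614302635192871)
bore ((483.501708984375, 10.706537246704102), 19.332136154174805) 904
t 13.1 p [0.4864 0.0147 0.182 ] yaw -7.39 tilt [ 0.006  -0.0012] f [-0.1  0.1 -1.4] w 0.0853 gf 0.0
shift [-1.172  0.335  0.013] az 0.051
```

Both rings are home, with tops at 48.4 and 34.4 mm. Now the cover.

>>> {"api": "move_arm", "payload": {
  "rows": [
    {"dx": -0.586,"dy": 0.167,"dz": 0,"ax": 0,"ay": 0,"az": 0,"fingers": 1},
    {"dx": -0.586,"dy": 0.167,"dz": 0,"ax": 0,"ay": 0,"az": 0,"fingers": 1},
    {"dx": -0.586,"dy": 0.167,"dz": 0,"ax": 0,"ay": 0,"az": 0,"fingers": 1},
    {"dx": -0.586,"dy": 0.167,"dz": 0,"ax": 0,"ay": 0,"az": 0,"fingers": 1}
  ]
}}

```text
time: 13.43
tool_pos: [0.5024, -0.1133, 0.1774]
tcp_rot: [[0.136, 0.991, -0.002], [0.991, -0.136, -0.001], [-0.002, -0.001, -1.0]]
wrist_force: [0.2, -0.1, -1.2]
gripper_width: 0.0856
grip_force: 0.0
```

>>> {"api": "move_arm", "payload": {
  "rows": [
    {"dx": -0.586,"dy": 0.167,"dz": 0,"ax": 0,"ay": 0,"az": 0.051,"fingers": 1},
    {"dx": -0.586,"dy": 0.167,"dz": 0,"ax": 0,"ay": 0,"az": 0.051,"fingers": 1},
    {"dx": -0.586,"dy": 0.167,"dz": 0,"ax": 0,"ay": 0,"az": 0.051,"fingers": 1},
    {"dx": -0.586,"dy": 0.167,"dz": 0,"ax": 0,"ay": 0,"az": 0.051,"fingers": 1},
    {"dx": -0.586,"dy": 0.167,"dz": 0,"ax": 0,"ay": 0,"az": 0.051,"fingers": 1}
  ]
}}

```text
time: 13.85
tool_pos: [0.5201, -0.2282, 0.1773]
tcp_rot: [[0.237, 0.972, -0.002], [0.972, -0.237, 0.001], [0.0, -0.002, -1.0]]
wrist_force: [0.4, 1.3, 0.1]
gripper_width: 0.0854
grip_force: 0.0
```

>>> {"api": "move_arm", "payload": {
  "rows": [
    {"dx": 0,"dy": 0,"dz": 0,"ax": 0,"ay": 0,"az": 0,"fingers": 1},
    {"dx": 0,"dy": 0,"dz": 0,"ax": 0,"ay": 0,"az": 0,"fingers": 1},
    {"dx": 0,"dy": 0,"dz": 0,"ax": 0,"ay": 0,"az": 0,"fingers": 1},
    {"dx": 0,"dy": 0,"dz": 0,"ax": 0,"ay": 0,"az": 0,"fingers": 1}
  ]
}}

```text
time: 14.18
tool_pos: [0.5209, -0.2254, 0.1787]
tcp_rot: [[0.232, 0.973, -0.0], [0.973, -0.232, -0.0], [-0.0, -0.0, -1.0]]
wrist_force: [0.4, -0.4, 0.4]
gripper_width: 0.0851
grip_force: 0.0
```

```bash
python3 w.py w10; python3 - <<'E'
from h import *
P=np.load('w10.npz')['P'];h=P[...,2]
for lo,hi,r in((.094,.102,.04),(.008,.016,.08)):
    q=P[(h>lo)&(h<hi)&(np.hypot(P[...,0]-.5227,P[...,1]+.2264)<r)]
    R=cv2.minAreaRect((q[:,:2]*1000).astype(np.float32)); print(R,len(q),np.median(q[:,2]))
go(.5227,-.2264,.058,-13.45)
E
```

```text
K 291.51647202156136 table 0.0005703130436303105
((522.107666015625, -226.83030700683594), (46.14940643310547, 29.7380428314209), 76.18787384033203) 2019 0.0984018029949297
((521.8110961914062, -226.6729736328125), (115.41580963134766, 74.12236022949219), 76.90113830566406) 2951 0.012550465772161234
t 14.23 p [ 0.5209 -0.2256  0.1788] yaw -13.42 tilt [ 0.     -0.0001] f [-0.3  0.8  0.2] w 0.0855 gf 0.0
shift [-0.002  0.01   0.604] az 0.0
```

View pics/w10.png

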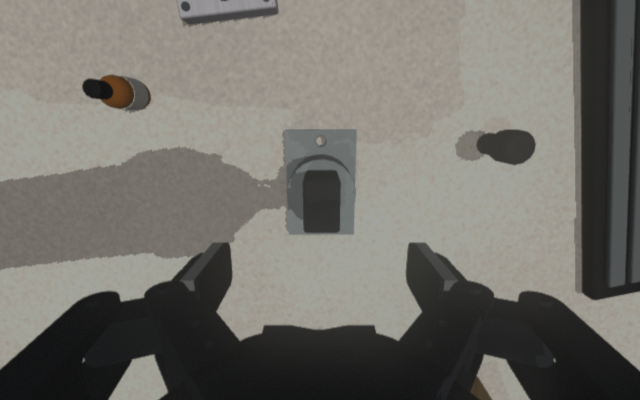

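The block is at (322,200), centred between the fingers and aligned with them. Descend and grip.

>>> {"api": "move_arm", "payload": {
  "rows": [
    {"dx": -0.004,"dy": 0.0065,"dz": 0.15,"ax": 0,"ay": 0,"az": 0,"fingers": 1},
    {"dx": -0.004,"dy": 0.0065,"dz": 0.32,"ax": 0,"ay": 0,"az": 0,"fingers": 1},
    {"dx": -0.004,"dy": 0.0065,"dz": 0.48,"ax": 0,"ay": 0,"az": 0,"fingers": 1},
    {"dx": -0.004,"dy": 0.0065,"dz": 0.57,"ax": 0,"ay": 0,"az": 0,"fingers": 0.8},
    {"dx": -0.004,"dy": 0.0065,"dz": 0.595,"ax": 0,"ay": 0,"az": 0,"fingers": 0.7}
  ]
}}

```text
time: 14.65
tool_pos: [0.5204, -0.2264, 0.0568]
tcp_rot: [[0.232, 0.973, -0.004], [0.973, -0.232, 0.002], [0.001, -0.004, -1.0]]
wrist_force: [0.0, -0.2, -0.2]
gripper_width: 0.0639
grip_force: 0.0
```

>>> {"api": "move_arm", "payload": {
  "rows": [
    {"dx": 0,"dy": 0,"dz": 0,"ax": 0,"ay": 0,"az": 0,"fingers": 0.6},
    {"dx": 0,"dy": 0,"dz": 0,"ax": 0,"ay": 0,"az": 0,"fingers": 0.45},
    {"dx": 0,"dy": 0,"dz": 0,"ax": 0,"ay": 0,"az": 0,"fingers": 0.1},
    {"dx": 0,"dy": 0,"dz": 0,"ax": 0,"ay": 0,"az": 0,"fingers": 0.1},
    {"dx": 0,"dy": 0,"dz": 0,"ax": 0,"ay": 0,"az": 0,"fingers": 0.1}
  ]
}}

```text
time: 15.07
tool_pos: [0.5227, -0.2275, 0.0613]
tcp_rot: [[0.233, 0.972, 0.002], [0.972, -0.233, -0.001], [-0.001, 0.002, -1.0]]
wrist_force: [-0.4, 1.3, 7.8]
gripper_width: 0.0297
grip_force: 60.6
```

>>> {"api": "move_arm", "payload": {
  "rows": [
    {"dx": 0,"dy": 0,"dz": 0,"ax": 0,"ay": 0,"az": 0,"fingers": 0.1},
    {"dx": 0,"dy": 0,"dz": 0,"ax": 0,"ay": 0,"az": 0,"fingers": 0.1}
  ]
}}

```text
time: 15.23
tool_pos: [0.5227, -0.2276, 0.0613]
tcp_rot: [[0.233, 0.972, 0.002], [0.972, -0.233, -0.001], [-0.001, 0.002, -1.0]]
wrist_force: [-1.0, 2.9, 8.4]
gripper_width: 0.0294
grip_force: 60.6
```

```bash
python3 -c "
from h import *
go(.5220,-.2267,.058,-13.4)"
```

```text
t 15.23 p [ 0.5227 -0.2276  0.0613] yaw -13.48 tilt [ 0.0021 -0.0011] f [-1.   2.9  8.4] w 0.0294 gf 60.6
shift [ 0.003 -0.005  0.017] az -0.001
```

>>> {"api": "move_arm", "payload": {
  "rows": [
    {"dx": 0,"dy": 0,"dz": -0.1,"ax": 0,"ay": 0,"az": 0,"fingers": 0.1},
    {"dx": 0,"dy": 0,"dz": -0.2,"ax": 0,"ay": 0,"az": -0.0,"fingers": 0.1},
    {"dx": 0,"dy": 0,"dz": -0.33,"ax": 0,"ay": 0,"az": -0.02,"fingers": 0.1},
    {"dx": 0,"dy": 0,"dz": -0.44,"ax": 0,"ay": 0,"az": -0.051,"fingers": 0.1},
    {"dx": 0,"dy": 0,"dz": -0.44,"ax": 0,"ay": 0,"az": -0.051,"fingers": 0.1}
  ]
}}

```text
time: 15.65
tool_pos: [0.5238, -0.228, 0.1526]
tcp_rot: [[0.124, 0.992, 0.006], [0.992, -0.124, -0.003], [-0.002, 0.006, -1.0]]
wrist_force: [0.1, -0.8, -2.6]
gripper_width: 0.0294
grip_force: 60.4
```

>>> {"api": "move_arm", "payload": {
  "rows": [
    {"dx": 0,"dy": 0,"dz": 0,"ax": 0,"ay": 0,"az": 0,"fingers": 0.1},
    {"dx": 0,"dy": 0,"dz": 0,"ax": 0,"ay": 0,"az": 0,"fingers": 0.1},
    {"dx": 0,"dy": 0,"dz": 0,"ax": 0,"ay": 0,"az": 0,"fingers": 0.1}
  ]
}}

```text
time: 15.9
tool_pos: [0.5213, -0.2273, 0.1469]
tcp_rot: [[0.129, 0.992, -0.001], [0.992, -0.129, 0.001], [0.0, -0.001, -1.0]]
wrist_force: [-0.2, -0.2, -2.4]
gripper_width: 0.0295
grip_force: 60.4
```

```bash
python3 w.py w11; cat > cov.py <<'E'
from h import *
import sys
o=telemetry.get_obs(); p=np.array(o['tool_pos']); R=np.array(o['tcp_rot'])
P=np.load(sys.argv[1])['P']; Q=(P-p)@R   # tool frame
zt=-p[2]  # not used
h=Q[...,2]; off=float(sys.argv[2])   # TCP height above flange underside
for name,z0,r in(('flange',.012,.075),('block',.098,.04)):
    zc=off-z0
    m=(abs(h-zc)<.004)&(np.hypot(Q[...,0],Q[...,1])<r)
    n,l,s,c=cv2.connectedComponentsWithStats(m.astype(np.uint8)); 
    if n<2: print(name,'none'); continue
    q=Q[l==1+np.argmax(s[1:,4])]
    print(name,'x',(np.percentile(q[:,0],[.5,99.5])*1e3).round(1),'y',(np.percentile(q[:,1],[.5,99.5])*1e3).round(1),len(q),'z',np.median(q[:,2]).round(4), cv2.minAreaRect((q[:,:2]*1000).astype(np.float32)))
    A=np.c_[q[:,:2],np.ones(len(q))];print(np.linalg.lstsq(A,q[:,2],rcond=None)[0].round(4))
E
python3 cov.py w11.npz .0613; python3 -c "
from h import *
go(.4844,.0138,.15,-7.3)"
```

```text
K 291.51647202156136 table 0.0005831321764307729
flange x [ 7.3 58.4] y [-37.9  35.7] 5740 z 0.0487 ((30.413286209106445, -1.1568489074707031), (74.38121032714844, 55.92545700073242), 89.73268127441406)
[0.0044 0.0035 0.0485]
block x [-20.2  23.4] y [-19.8  18.5] 7857 z -0.0372 ((2.1425437927246094, -2.4659194946289062), (47.14932632446289, 41.8954963684082), 12.041546821594238)
[ 0.0186  0.0022 -0.0372]
t 15.95 p [ 0.5214 -0.2272  0.1468] yaw -7.4 tilt [-0.0013  0.0007] f [ 0.6  1.1 -3.2] w 0.0295 gf 60.4
shift [ 1.171 -0.338 -0.015] az -0.001
```

View pics/w11.png

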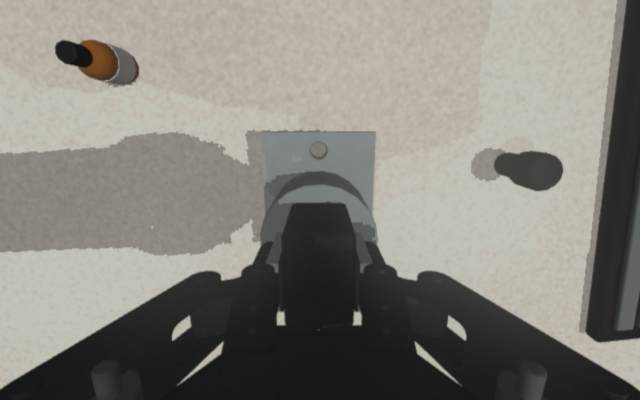

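The cover is gripped square, with its far hole at (319,149). The flange centre is about 1 mm off the TCP in tool y. Carry it over the dowels.

>>> {"api": "move_arm", "payload": {
  "rows": [
    {"dx": 0.15,"dy": -0.043,"dz": 0,"ax": 0,"ay": 0,"az": 0,"fingers": 0.1},
    {"dx": 0.3,"dy": -0.086,"dz": 0,"ax": 0,"ay": 0,"az": 0,"fingers": 0.1},
    {"dx": 0.45,"dy": -0.13,"dz": 0,"ax": 0,"ay": 0,"az": 0,"fingers": 0.1},
    {"dx": 0.586,"dy": -0.167,"dz": 0,"ax": 0,"ay": 0,"az": 0,"fingers": 0.1}
  ]
}}

```text
time: 16.28
tool_pos: [0.5029, -0.105, 0.147]
tcp_rot: [[0.128, 0.992, -0.001], [0.992, -0.128, 0.001], [0.0, -0.001, -1.0]]
wrist_force: [1.1, 0.0, -2.0]
gripper_width: 0.0292
grip_force: 60.3
```

>>> {"api": "move_arm", "payload": {
  "rows": [
    {"dx": 0.15,"dy": -0.043,"dz": 0,"ax": 0,"ay": 0,"az": 0,"fingers": 0.1},
    {"dx": 0.3,"dy": -0.086,"dz": 0,"ax": 0,"ay": 0,"az": 0,"fingers": 0.1},
    {"dx": 0.43,"dy": -0.123,"dz": 0,"ax": 0,"ay": 0,"az": 0,"fingers": 0.1},
    {"dx": 0.53,"dy": -0.151,"dz": 0,"ax": 0,"ay": 0,"az": 0,"fingers": 0.1},
    {"dx": 0.586,"dy": -0.167,"dz": 0,"ax": 0,"ay": 0,"az": 0,"fingers": 0.1}
  ]
}}

```text
time: 16.7
tool_pos: [0.4849, 0.0163, 0.1473]
tcp_rot: [[0.126, 0.992, -0.001], [0.992, -0.126, 0.001], [0.001, -0.001, -1.0]]
wrist_force: [-0.1, 0.4, -3.2]
gripper_width: 0.0293
grip_force: 60.3
```

>>> {"api": "move_arm", "payload": {
  "rows": [
    {"dx": 0,"dy": 0,"dz": 0,"ax": 0,"ay": 0,"az": 0,"fingers": 0.1},
    {"dx": 0,"dy": 0,"dz": 0,"ax": 0,"ay": 0,"az": 0,"fingers": 0.1},
    {"dx": 0,"dy": 0,"dz": 0,"ax": 0,"ay": 0,"az": 0,"fingers": 0.1},
    {"dx": 0,"dy": 0,"dz": 0,"ax": 0,"ay": 0,"az": 0,"fingers": 0.1}
  ]
}}

```text
time: 17.03
tool_pos: [0.4857, 0.0125, 0.1474]
tcp_rot: [[0.13, 0.992, -0.0], [0.992, -0.13, -0.0], [-0.0, -0.0, -1.0]]
wrist_force: [0.1, -0.8, -2.6]
gripper_width: 0.0293
grip_force: 60.3
```

```bash
python3 w.py w12; python3 cov.py w12.npz .0613 | grep -A1 flange; python3 -c "
from h import *
go(.4852,.0140,.15,-7.3)
# hole centre in flange: points within the flange outline well below its top
z=np.load('w12.npz');P=z['P'];o=telemetry.get_obs();p=np.array(o['tool_pos']);R=np.array(o['tcp_rot']);Q=(P-p)@R
m=(abs(Q[...,2]-.0487)<.004)&(abs(Q[...,1])<.04)&(Q[...,0]>0)&(Q[...,0]<.065)
import scipy.ndimage as nd
hole=nd.binary_fill_holes(m)&~m;L,k=nd.label(hole)
for t in range(1,k+1):
    if (L==t).sum()>40:
        b=nd.binary_dilation(L==t)&m; print('hole',(L==t).sum(),cv2.minEnclosingCircle((P[b][:,:2]*1e3).astype(np.float32)))
"
```

```text
K 291.51647202156136 table 0.0005574065340011869
flange x [ 7.4 57.9] y [-37.9  35.6] 5731 z 0.0488 ((30.336030960083008, -1.0558395385742188), (74.31488800048828, 55.703372955322266), 89.42131805419922)
[0.0046 0.0033 0.0486]
t 17.08 p [0.4858 0.0126 0.1475] yaw -7.46 tilt [-0.0003 -0.    ] f [ 0.4  0.5 -2.4] w 0.0295 gf 60.3
shift [ 0.007 -0.004 -0.012] az -0.001
hole 186 ((490.623291015625, 58.654666900634766), 5.627320289611816)
```

>>> {"api": "move_arm", "payload": {
  "rows": [
    {"dx": 0.006,"dy": -0.003,"dz": 0.03,"ax": 0,"ay": 0,"az": -0.001,"fingers": 0.1},
    {"dx": 0.006,"dy": -0.003,"dz": 0.07,"ax": 0,"ay": 0,"az": -0.001,"fingers": 0.1},
    {"dx": 0.006,"dy": -0.003,"dz": 0.11,"ax": 0,"ay": 0,"az": -0.001,"fingers": 0.1},
    {"dx": 0.006,"dy": -0.003,"dz": 0.14,"ax": 0,"ay": 0,"az": -0.001,"fingers": 0.1},
    {"dx": 0.006,"dy": -0.003,"dz": 0.15,"ax": 0,"ay": 0,"az": -0.001,"fingers": 0.1}
  ]
}}

```text
time: 17.5
tool_pos: [0.4845, 0.0149, 0.1162]
tcp_rot: [[0.126, 0.992, -0.002], [0.992, -0.126, 0.0], [0.0, -0.002, -1.0]]
wrist_force: [-0.1, 0.5, -3.5]
gripper_width: 0.0298
grip_force: 60.4
```

>>> {"api": "move_arm", "payload": {
  "rows": [
    {"dx": 0,"dy": 0,"dz": 0.015,"ax": 0,"ay": 0,"az": 0,"fingers": 0.1},
    {"dx": 0,"dy": 0,"dz": 0.03,"ax": 0,"ay": 0,"az": 0,"fingers": 0.1},
    {"dx": 0,"dy": 0,"dz": 0.045,"ax": 0,"ay": 0,"az": 0,"fingers": 0.1},
    {"dx": 0,"dy": 0,"dz": 0.06,"ax": 0,"ay": 0,"az": 0,"fingers": 0.1},
    {"dx": 0,"dy": 0,"dz": 0.06,"ax": 0,"ay": 0,"az": 0,"fingers": 0.1}
  ]
}}

```text
time: 17.92
tool_pos: [0.485, 0.0149, 0.1052]
tcp_rot: [[0.126, 0.992, -0.0], [0.992, -0.126, 0.0], [0.0, -0.0, -1.0]]
wrist_force: [-0.6, -0.0, -3.1]
gripper_width: 0.0292
grip_force: 60.4
```

```bash
python3 -c "
from h import *
go(.4852,.0140,.0813,-7.3)"
```

```text
t 17.92 p [0.485  0.0149 0.1052] yaw -7.24 tilt [-0.0005  0.0001] f [-0.6 -0.  -3.1] w 0.0292 gf 60.4
shift [-0.005  0.001  0.12 ] az 0.001
```

>>> {"api": "move_arm", "payload": {
  "rows": [
    {"dx": -0.001,"dy": 0,"dz": 0.02,"ax": 0,"ay": 0,"az": 0,"fingers": 0.1},
    {"dx": -0.001,"dy": 0,"dz": 0.04,"ax": 0,"ay": 0,"az": 0,"fingers": 0.1},
    {"dx": -0.001,"dy": 0,"dz": 0.06,"ax": 0,"ay": 0,"az": 0,"fingers": 0.1},
    {"dx": -0.001,"dy": 0,"dz": 0.08,"ax": 0,"ay": 0,"az": 0,"fingers": 0.1},
    {"dx": -0.001,"dy": 0,"dz": 0.085,"ax": 0,"ay": 0,"az": 0,"fingers": 0.1}
  ]
}}

```text
time: 18.33
tool_pos: [0.485, 0.0146, 0.088]
tcp_rot: [[0.126, 0.992, -0.001], [0.992, -0.126, 0.0], [-0.0, -0.001, -1.0]]
wrist_force: [0.8, -1.6, -2.3]
gripper_width: 0.0297
grip_force: 60.5
```

>>> {"api": "move_arm", "payload": {
  "rows": [
    {"dx": 0,"dy": 0,"dz": 0.01,"ax": 0,"ay": 0,"az": 0,"fingers": 0.1},
    {"dx": 0,"dy": 0,"dz": 0.02,"ax": 0,"ay": 0,"az": 0,"fingers": 0.1},
    {"dx": 0,"dy": 0,"dz": 0.025,"ax": 0,"ay": 0,"az": 0,"fingers": 0.1},
    {"dx": 0,"dy": 0,"dz": 0.025,"ax": 0,"ay": 0,"az": 0,"fingers": 0.1}
  ]
}}

```text
time: 18.67
tool_pos: [0.4853, 0.0148, 0.0838]
tcp_rot: [[0.126, 0.992, 0.0], [0.992, -0.126, -0.0], [-0.0, 0.0, -1.0]]
wrist_force: [-0.6, -1.7, 3.3]
gripper_width: 0.0293
grip_force: 61.4
```

```bash
python3 -c "
from h import *
go(.4852,.0140,.0813,-7.3)"; python3 w.py w13;python3 cov.py w13.npz .0613
```

```text
t 18.67 p [0.4853 0.0148 0.0838] yaw -7.24 tilt [ 0.0002 -0.    ] f [-0.6 -1.7  3.3] w 0.0293 gf 61.4
shift [-0.004 -0.     0.012] az 0.0
K 291.51647202156136 table 0.0005810734020491592
flange x [ 7.3 58. ] y [-37.9  35.7] 5700 z 0.0489 ((30.334674835205078, -1.1369857788085938), (74.43093872070312, 55.450382232666016), 89.89730834960938)
[0.003  0.0029 0.0487]
block x [-20.   23.5] y [-19.6  18.5] 7838 z -0.0371 ((0.5676708221435547, -0.33751678466796875), (42.4307975769043, 46.491416931152344), 89.04205322265625)
[ 0.019   0.0041 -0.0371]
```

Springs engaged. Press on in small steps.

>>> {"api": "move_arm", "payload": {
  "rows": [
    {"dx": 0,"dy": 0,"dz": 0.005,"ax": 0,"ay": 0,"az": 0,"fingers": 0.1},
    {"dx": 0,"dy": 0,"dz": 0.01,"ax": 0,"ay": 0,"az": 0,"fingers": 0.1},
    {"dx": 0,"dy": 0,"dz": 0.01,"ax": 0,"ay": 0,"az": 0,"fingers": 0.1},
    {"dx": 0,"dy": 0,"dz": 0.01,"ax": 0,"ay": 0,"az": 0,"fingers": 0.1}
  ]
}}

```text
time: 19.05
tool_pos: [0.4853, 0.0148, 0.0819]
tcp_rot: [[0.126, 0.992, 0.0], [0.992, -0.126, -0.0], [-0.0, 0.0, -1.0]]
wrist_force: [-2.1, -1.5, 5.8]
gripper_width: 0.0293
grip_force: 61.6
```

>>> {"api": "move_arm", "payload": {
  "rows": [
    {"dx": 0,"dy": 0,"dz": 0.005,"ax": 0,"ay": 0,"az": 0,"fingers": 0.1},
    {"dx": 0,"dy": 0,"dz": 0.005,"ax": 0,"ay": 0,"az": 0,"fingers": 0.1},
    {"dx": 0,"dy": 0,"dz": 0.005,"ax": 0,"ay": 0,"az": 0,"fingers": 0.1}
  ]
}}

```text
time: 19.3
tool_pos: [0.4853, 0.0147, 0.0813]
tcp_rot: [[0.126, 0.992, 0.0], [0.992, -0.126, -0.001], [-0.0, 0.0, -1.0]]
wrist_force: [-5.8, -2.2, 19.1]
gripper_width: 0.0294
grip_force: 63.0
```

```bash
python3 w.py w14;python3 cov.py w14.npz .0613|grep -A1 flange; python3 - <<'E'
from h import *
P=np.load('w14.npz')['P'];h=P[...,2]
q=P[(h>.027)&(h<.038)&(np.hypot(P[...,0]-.4845,P[...,1]-.0145)<.075)]
print('flange top z',np.median(q[:,2]), 'plate',np.median(h[(h>.016)&(h<.024)]))
im,d,T,_,_=cloud('top')
Q=T; hh=Q[...,2]
for c in((.722,.109),(.706,-.225),(.359,-.092),(.468,-.442)):
    m=(hh>.006)&(hh<.09)&(np.hypot(Q[...,0]-c[0],Q[...,1]-c[1])<.05); print(c,Q[m].mean(0).round(3),m.sum())
cv2.imwrite('pics/side1.png',optics.capture('side')[0][120:320,180:430,::-1].repeat(3,0).repeat(3,1))
go(.4852,.0140,.0813,-7.3)
E
```

```text
K 291.51647202156136 table 0.000562055505221648
flange x [ 7.1 58.1] y [-37.9  35.6] 5701 z 0.0487 ((30.617942810058594, -1.1790771484375), (74.35050201416016, 55.669036865234375), 89.7454833984375)
[0.0009 0.0031 0.0487]
flange top z 0.032602723206413275 plate 0.020248302936620083
(0.722, 0.109) [0.719 0.107 0.029] 89
(0.706, -0.225) [ 0.703 -0.224  0.05 ] 160
(0.359, -0.092) [ 0.364 -0.1    0.043] 40
(0.468, -0.442) [ 0.467 -0.441  0.014] 457
t 19.45 p [0.4853 0.0147 0.0813] yaw -7.24 tilt [ 0.0002 -0.0005] f [-6.7 -2.4 18.4] w 0.0293 gf 63.0
shift [-0.004  0.     0.   ] az 0.0
```

View pics/side1.png

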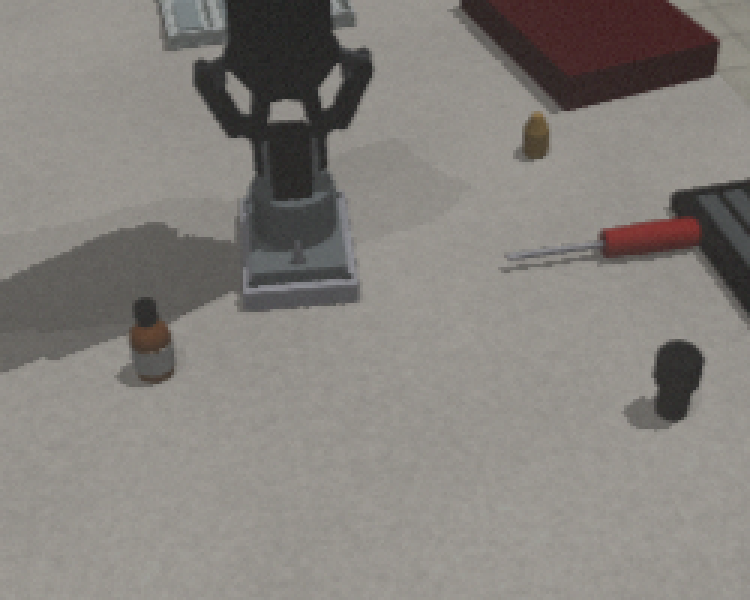

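The side view shows the cover flush on the lower half, with the dowel through the flange at (298,250). The bystanders are undisturbed. The flange top is at 32.6 mm, so it is flush. Handing in.

```bash
python3 -c "
from plant import bot
print(bot.hand_in())"
```

```text
the job is handed in; nothing more can be done
None
```

I handed the job in with both rings measured home on the post and the cover held flush by the gripper at about 18 N wrist force; the bystanders were not moved, and hand-in returned no verdict.

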